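Park the bench tools on their silhouettes

ROBOT

A 6-joint arm with a two-finger parallel gripper is mounted at the origin on the work surface. World frame = base frame: x ahead of the robot, y to its left, z up, the work surface at z = 0. Lengths are in m, angles in rad, forces in N, time in s.
With the tool pointing down it reaches from about 0.325 to 0.9 m from the base axis. Payload 6.1 kg.
Tool frame: the origin (TCP) lies midway between the tips of the shut fingers; the grasp point (between the pads) lies 19 mm behind it; y points along the fingers, z is the direction in which the jaws open and shut, and the axes are right-handed (so a half turn about y gives the same grasp; the last joint's range is limited). The gripper opens to 85 mm and grips with 20 to 120 N. Pads are 22 mm wide; open, the fingers measure 114 mm over their backs; the gripper's body (76 mm by 85 mm) begins 54 mm behind the grasp point. The pads swing forward as they close: fully open they stand 13 mm farther back than shut.
Start: joints at [-1.32, 0.22, 1.526, -0, 1.395, -0.126], TCP at [0.23, -0.581, 0.231] pointing down, gripper open.
Joint ranges: [-2.98, 2.98], [-0.91, 2.08], [0.09, 2.57], [-1.24, 4.39], [0.2, 2.65], [-2.68, 2.68]. Speed limits (rad/s): [2.57, 2.57, 3.01, 3.14, 3.14, 3.14].

INTERFACE

Orientations are given as a unit quaternion [x, y, z, w].
In Python, from rig import robot, capture, camera_params gives the robot as it stands. The module is installed in compiled form; this text tells all that it offers.
- The arm moves only by the tool carry_out, never from a script. Its arguments are lists of equal length, an entry for each row: "travel": the shift along the tool's x, y, z in cm, a list of three; "twist": the turn, a rotation vector about the tool's x, y, z in degrees, a list of three; "fingers": the gripper's target within -1 to 1 (shut at 1, half-way at 0, fully open at -1). A call has 1 to 5 rows; each row is the pose to reach, as a shift and turn from the pose commanded when the call began, along the tool's axes at that moment; what a row does not reach only later rows make up. A row lasts 1/10 s, in which the tool goes at most 50 mm and 8.59 degrees, less where a joint would pass 70% of its speed; a pose out of reach is approached as far as the arm can. A call with a gripper value outside its range is refused whole. The fingers move at their own pace and stop on an object; "newtons" is the grip in N (left out, the last holds). Time passes only in rows, so rows that repeat a pose let the fingers close. It gives the time, the measured TCP pose, the force and the opening at its end, in the units of the state.
- robot.sense(): the state, without advancing time (a new reading comes with each control period).
- capture(name): name is "scene" or "top" or "wrist"; returns (picture, depth): 384x512x3 uint8, red, green, blue; 384x512 float32, m along the optical axis (not along the pixel's ray), 0 where there is no reading.
- camera_params(name): a dict with "camera_matrix" (3x3 intrinsics, pixels), "eye" and "orientation" of the camera in the world; the wrist camera has in their place "hand_eye" (4x4, takes a point from camera to tool coordinates, whose origin is the TCP and whose axes are the tool frame's). Camera axes: x right, y down, z forward; pixel columns grow to the right and rows downward; lengths in m; the calibration is good to about 2 mm. A picture is of the moment at which its call begins: read the wrist's pose just before it. camera_params takes no time and is no camera call.
- robot.job_done(): hands the job in, once; it reports no verdict.
The state is a dict: "clock": time; "joint_pos": joint angles; "joint_vel": joint speeds; "joint_torque": joint torques, N m; "tcp_pos": TCP position; "eef_rot": TCP orientation; "wrist_force": force on the tool from outside, world axes, zero at the start; "torque": the same for the moment, N m; "opening": opening from 0.0 (shut) to 1.0 (fully open).
Only numpy, scipy, OpenCV 4.12 (cv2) and the standard library are available. Lean on these libraries where they do the work, as an engineer would, in place of code of your own. Each camera call takes 0.05 s, during which the arm holds its last target. There are 200 camera calls.

TASK

Tidy the bench: put the block plane, the sanding block, the yellow glue bottle and the blue oil bottle each on the plywood board that carries its own painted silhouette. Each must stand upright, flat on its board, centred on the painted shape, and the plane and the sanding block must be lined up with theirs (either end may lead). Do not knock or shift the small varnish tin that stands among them.

Things in the scene. Friction and masses are not known exactly. Their poses are not given: they have to be found in the camera images.
- plane: Block plane lying on its sole: dark steel body 140 (x) by 44 (y) by 26 mm high, both ends round (radius 22), flat cheeks along the middle 96 mm; on top a sloping brass cap and a wooden knob up to 42 mm high. 0.38 to 0.65 kg. Loose, anywhere among the boards. Starts with x within 20 degrees of world y. Origin: centre of the sole (underside); x along its length, y across the cheeks, z up.
- sander: Cork sanding block with red sandpaper under it and round its ends: 103 (x) by 56 (y) by 34 mm high, 0.10 to 0.17 kg, paper side down. Loose, anywhere among the boards. Starts with x within 20 degrees of world y. Origin: centre of the underside; x along its length, y across it, z up.
- glue: Yellow glue bottle standing upright: cylinder 52 mm in diameter and 90 mm high, with a cone shoulder and a red nozzle to 125 mm, pale paper label. 0.16 to 0.29 kg. Loose, anywhere among the boards. Origin: centre of its underside, z up.
- oil: Blue oil bottle standing upright: cylinder 46 mm in diameter and 95 mm high, with a shoulder and a black cap to 128 mm, thin white band. 0.15 to 0.26 kg. Loose, anywhere among the boards. Origin: centre of its underside, z up.
- plane_board: Plywood board 170 (x) by 70 (y) by 6 mm with a black silhouette of the plane, a bar with round ends 148 by 52 mm. Fixed to the bench; may be anywhere in the working area. Origin: centre of its underside, below the centre of the painted shape; its top is 6 mm above the origin, z up. x along the silhouette, within about 20 degrees of the world y axis.
- sander_board: Plywood board 132 (x) by 84 (y) by 6 mm with a red rectangle 110 by 64 mm. Fixed to the bench; may be anywhere in the working area. Origin: centre of its underside, below the centre of the painted shape; its top is 6 mm above the origin, z up. x along the rectangle, within about 20 degrees of the world y axis.
- glue_board: Plywood board 86 by 86 by 6 mm with a yellow disc 60 mm in diameter. Fixed to the bench; may be anywhere in the working area. Origin: centre of its underside, below the centre of the painted shape; its top is 6 mm above the origin, z up. 
- oil_board: Plywood board 86 by 86 by 6 mm with a blue disc 54 mm in diameter. Fixed to the bench; may be anywhere in the working area. Origin: centre of its underside, below the centre of the painted shape; its top is 6 mm above the origin, z up. 
- tin: Small varnish tin, not to be disturbed: silver with a white band and a brass lid, 50 mm in diameter, 57 mm high, standing near the middle line of the bench. Origin: centre of its underside, z up.

How it is judged:
By the outcome, as a careful person would: the job done as asked, in the order asked, and still so for the second after the job is handed in, with the robot touching nothing.
It also fails if it takes over 118 s, if anything falls off the work surface, if the arm or the gripper's body presses on something with over 40 N, if the wrist force passes 120 N, or if a joint passes its speed limit or range.

## Working session

There is one attempt and no reset: what is moved stays moved. The work goes in short steps, Python scripts to look and compute and a tool call to move; the robot and the scene stay as the last step left them, time stands still between calls to the robot, and variables do not carry over. Pictures are saved under pics/ and viewed, about 12 in all and at most 16, crops included, and the job is handed in when it is done.

Besides the shell and the picture viewer there is one more tool, called after ">>>" by a JSON object that holds its "op" and its "data", one argument or row to a line. carry_out: Moves the arm, as the interface text tells. Its arguments: {"type":"object","properties":{"travel":{"type":"array","items":{"type":"array","items":{"type":"number"}}},"twist":{"type":"array","items":{"type":"array","items":{"type":"number"}}},"fingers":{"type":"array","items":{"type":"number"}},"newtons":{"type":"number"}},"required":["travel","twist","fingers"]}

```bash
ls; mkdir -p pics; python3 - <<'E'
from rig import robot,capture,camera_params
import cv2,numpy as np
s=robot.sense(); print({k:np.round(v,3).tolist() for k,v in s.items()})
for n in ("top","scene"):
    p,d=capture(n); np.savez(f"{n}0.npz",p=p,d=d); cv2.imwrite(f"pics/{n}0.png",p[:,:,::-1])
for n in ("top","scene","wrist"): print(n,camera_params(n))
E
```

```text
pics
{'clock': 0.0, 'joint_pos': [-1.32, 0.221, 1.528, 0.0, 1.395, -0.126], 'joint_vel': [0.001, 0.001, 0.0, 0.0, 0.0, 0.0], 'joint_torque': [-0.001, -49.69, -38.94, -0.0, 0.011, -0.0], 'tcp_pos': [0.23, -0.581, 0.23], 'eef_rot': [-0.132, 0.695, -0.694, 0.132], 'wrist_force': [0.109, -0.467, -0.147], 'torque': [-0.032, -0.002, -0.051], 'opening': 0.999}
top {'camera_matrix': array([[363.92564396,   0.        , 258.01785296],
       [  0.        , 363.92564396, 194.45313019],
       [  0.        ,   0.        ,   1.        ]]), 'eye': array([0.38108878, 0.01885314, 1.04351633]), 'orientation': array([-0.70088849,  0.70877627, -0.06358552,  0.04846026])}
scene {'camera_matrix': array([[482.79856521,   0.        , 250.976101  ],
       [  0.        , 482.79856521, 191.71116409],
       [  0.        ,   0.        ,   1.        ]]), 'eye': array([0.91830962, 0.54635391, 0.97109781]), 'orientation': array([ 0.27545763,  0.91054609, -0.29254952, -0.0971787 ])}
wrist {'camera_matrix': array([[283.81378732,   0.        , 257.79691822],
       [  0.        , 283.81378732, 190.43113754],
       [  0.        ,   0.        ,   1.        ]]), 'hand_eye': array([[-3.42869230e-04,  9.46788237e-01,  3.21856983e-01,
        -8.21252393e-02],
       [ 1.99589739e-04, -3.21856930e-01,  9.46788296e-01,
        -1.42110166e-01],
       [ 9.99999921e-01,  3.88863925e-04, -7.86143789e-05,
        -6.84514409e-04],
       [ 0.00000000e+00,  0.00000000e+00,  0.00000000e+00,
         1.00000000e+00]])}
```

View pics/top0.png

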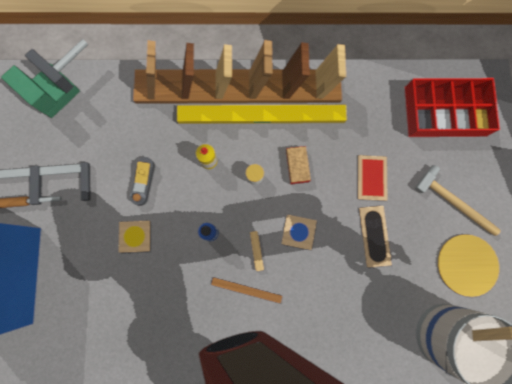

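View pics/scene0.png

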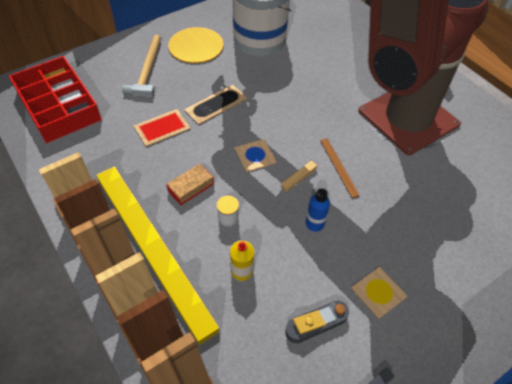

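Both views show plane, glue, tin, sander and oil loose. In top, with column then row: plane (141,181), glue (205,153), tin (255,173), sander (298,165), oil (207,232). The boards are sander (372,178), plane (375,236), oil (299,232) and glue (135,236). I'll measure by colour and depth next.

```bash
cat > h.py <<'E'
import numpy as np,cv2
from scipy.spatial.transform import Rotation as Rn
from rig import robot,capture,camera_params
def cam(n,s=None):
    c=camera_params(n); K=c["camera_matrix"]
    if n=="wrist":
        s=s or robot.sense(); T=np.eye(4); T[:3,:3]=Rn.from_quat(s["eef_rot"]).as_matrix(); T[:3,3]=s["tcp_pos"]
        M=T@c["hand_eye"]; return K,M[:3,:3],M[:3,3]
    return K,Rn.from_quat(c["orientation"]).as_matrix(),c["eye"]
def rays(uv,C):
    K,R,e=C; uv=np.atleast_2d(np.asarray(uv,float))
    return np.c_[(uv-K[:2,2])/[K[0,0],K[1,1]],np.ones(len(uv))]@R.T
def plane(uv,C,z):
    d=rays(uv,C); return C[2]+d*((z-C[2][2])/d[:,2])[:,None]
def cloud(d,C):
    v,u=np.mgrid[:d.shape[0],:d.shape[1]]; r=rays(np.c_[u.ravel(),v.ravel()],C)
    X=C[2]+r*d.ravel()[:,None]; X[d.ravel()==0]=np.nan; return X.reshape(*d.shape,3)
def mask(p,lo,hi,box=None):
    m=cv2.inRange(cv2.cvtColor(p,cv2.COLOR_RGB2HSV),np.array(lo),np.array(hi))
    if box: k=np.zeros_like(m);x0,y0,x1,y1=box;k[y0:y1,x0:x1]=1;m*=k
    return m
def blob(m):
    cs,_=cv2.findContours(m,cv2.RETR_EXTERNAL,cv2.CHAIN_APPROX_NONE); return max(cs,key=cv2.contourArea)[:,0,:]
def rect(P):  # centre, long, short (mm), angle deg of long axis from world x
    (cx,cy),(w,h),a=cv2.minAreaRect((P[:,:2]*1000).astype(np.float32))
    if w<h: w,h,a=h,w,a+90
    a=(a+90)%180-90
    return [round(float(x),1) for x in (cx,cy,w,h,a)]
def move(xyz,ang,s=None):
    """travel cm / twist deg from measured pose; fingers straight down, jaw (tool z) at angle ang deg from world x (mod 180)"""
    s=s or robot.sense(); R=Rn.from_quat(s["eef_rot"]); best=None
    for k in (0,180):
        a=np.radians(ang+k); z=np.array([np.cos(a),np.sin(a),0]); y=np.array([0,0,-1.]); x=np.cross(y,z)
        t=(R.inv()*Rn.from_matrix(np.c_[x,y,z])).as_rotvec(degrees=True)
        if best is None or np.linalg.norm(t)<np.linalg.norm(best): best=t
    tr=R.inv().apply(np.array(xyz)-s["tcp_pos"])*100
    z=R.as_matrix()[:,2]
    print("tcp",np.round(s["tcp_pos"],4),"jaw",round(float(np.degrees(np.arctan2(z[1],z[0]))),1),"-> travel",np.round(tr,2),"twist",np.round(best,1))
E
python3 - <<'E'
from h import *
for n,B in (("top",dict(plane=(115,150,165,215),glue=(185,135,225,180),tin=(240,155,270,190),sander=(280,138,318,190),oil=(190,215,225,250),stick=(240,225,270,275))),
  ("scene",dict(plane=(275,290,360,350),sander=(155,155,225,210),tin=(210,190,248,230),glue=(222,230,265,290),oil=(300,180,335,235),stick=(275,155,322,195)))):
    C=cam(n); f=np.load(n+"0.npz"); p,d=f["p"],f["d"]; X=cloud(d,C)
    print(n,"bench z med",np.nanmedian(X[190:200,170:190,2]) if n=="top" else np.nanmedian(X[340:350,180:200,2]))
    for k,(x0,y0,x1,y1) in B.items():
        Q=X[y0:y1,x0:x1].reshape(-1,3); Q=Q[Q[:,2]>.010]
        print(k,len(Q),"zmax",np.round(np.percentile(Q[:,2],[50,90,99.5]),3),rect(Q))
    t=n=="top"
    M=dict(sander_board=((0,150,90),(8,255,255),(355,150,392,205) if t else (130,105,195,150)),
      glue_board=((22,120,60),(35,255,255),(112,215,155,258) if t else (355,265,410,320)),
      oil_board=((100,120,60),(130,255,255),(282,212,318,252) if t else (232,135,280,175)),
      plane_board=((0,0,0),(179,255,55),(360,205,390,268) if t else (188,85,245,122)))
    for k,(lo,hi,b) in M.items():
        c=blob(mask(p,lo,hi,b)); print(k,len(c),rect(plane(c,C,.006)))
    for k,lo,hi,b,z in (("tinlid",(15,60,120),(35,255,255),(240,155,270,190) if t else (210,190,248,216),.057),
       ("gluenozz",(0,150,90),(8,255,255),(185,135,225,180) if t else (222,230,265,290),.12)):
        c=blob(mask(p,lo,hi,b)); print(k,rect(plane(c,C,z)))
E
```

```text
top bench z med -0.0006627015455011875
plane 784 zmax [0.027 0.039 0.044] [587.7, 325.4, 138.8, 46.5, -10.2]
glue 408 zmax [0.092 0.109 0.124] [648.7, 138.1, 51.0, 50.5, -61.7]
tin 287 zmax [0.056 0.058 0.06 ] [600.8, 4.2, 48.9, 48.0, -61.6]
sander 734 zmax [0.032 0.035 0.038] [631.1, -121.8, 104.1, 56.6, 6.1]
oil 290 zmax [0.1   0.127 0.131] [437.3, 130.5, 43.6, 43.3, 89.5]
stick 309 zmax [0.017 0.019 0.022] [387.1, 1.2, 109.2, 21.8, 8.2]
sander_board 106 [595.3, -340.4, 106.5, 56.4, -3.8]
glue_board 59 [431.9, 347.7, 59.2, 56.0, 89.4]
oil_board 46 [437.7, -119.8, 45.8, 45.4, 89.3]
plane_board 87 [403.3, -338.4, 95.5, 43.5, 4.8]
tinlid [600.6, 7.0, 50.0, 48.2, 89.5]
gluenozz [646.4, 137.8, 13.3, 13.0, 44.2]
scene bench z med 0.1752920204776942
plane 1484 zmax [0.028 0.04  0.044] [589.7, 325.5, 140.2, 46.0, -10.9]
sander 1107 zmax [0.033 0.038 0.059] [627.2, -68.4, 165.6, 104.3, -83.7]
tin 515 zmax [0.055 0.059 0.061] [603.7, 4.5, 50.2, 48.3, 57.2]
glue 828 zmax [0.088 0.105 0.125] [652.4, 139.6, 51.3, 51.2, 73.6]
oil 737 zmax [0.086 0.127 0.131] [445.1, 135.6, 45.5, 37.6, -53.0]
stick 400 zmax [0.018 0.122 0.131] [419.8, 39.8, 185.2, 86.1, 50.4]
sander_board 98 [595.4, -341.3, 109.2, 62.9, -3.4]
glue_board 74 [432.4, 347.1, 58.7, 57.9, -33.5]
oil_board 45 [439.0, -120.2, 47.8, 46.6, -51.6]
plane_board 47 [387.3, -339.5, 65.4, 43.8, 2.7]
tinlid [602.7, 5.0, 52.8, 50.5, 56.9]
gluenozz [654.9, 144.7, 16.1, 15.1, -82.3]
```

```bash
python3 - <<'E'
from h import *
C=cam("wrist"); s=robot.sense(); p,d=capture("wrist"); cv2.imwrite("pics/w0.png",p[:,:,::-1])
Rt=Rn.from_quat(s["eef_rot"]).as_matrix(); print("tool x,z in world",Rt[:,0].round(2),Rt[:,2].round(2))
for n,q,CC,b in (("wrist",p,C,None),("top",np.load("top0.npz")["p"],cam("top"),(420,220,511,310))):
    c=blob(mask(q,(15,120,80),(30,255,255),b)); print(n,"disc",c.mean(0).round(),rect(plane(c,CC,.0)))
for n in("top","scene"):
    K,R,e=cam(n); x=K@R.T@(-e); print(n,"base px",(x[:2]/x[2]).round())
a=cv2.resize(np.load("top0.npz")["p"][195:285,345:405],None,fx=6,fy=6); b=cv2.resize(p,(540,405)); v=np.zeros((540,900,3),np.uint8); v[:540,:360]=a; v[:405,360:]=b
cv2.imwrite("pics/mix.png",cv2.resize(v,(800,480))[:,:,::-1])
E
```

```text
tool x,z in world [-0.93 -0.37 -0.  ] [ 0.37 -0.93 -0.  ]
wrist disc [307.  77.] [339.6, -600.2, 175.6, 175.4, 69.6]
top disc [468. 265.] [339.7, -600.5, 173.5, 168.0, 89.1]
top base px [259. 397.]
scene base px [408. 117.]
```

View pics/mix.png

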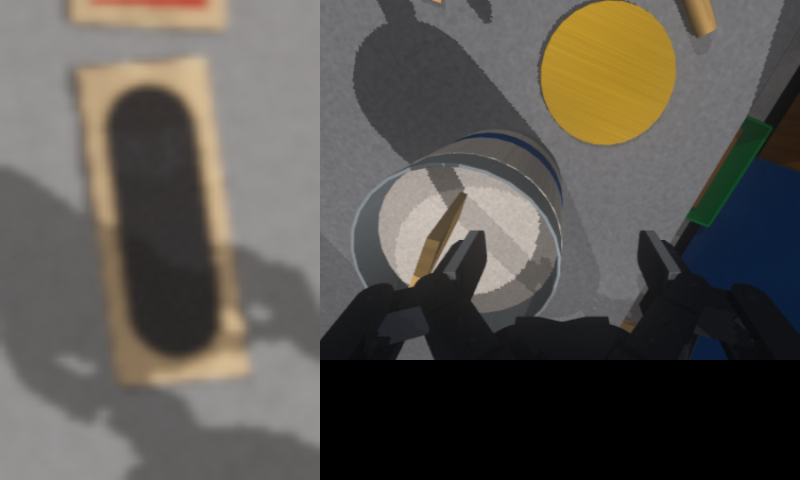

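World frame is confirmed: the disc position agrees within 0.5 mm between wrist and top. The mix picture shows the plane board's black silhouette complete in top, and the bucket beside the gripper. I'll lift clear and go look over the right-hand boards.

>>> {"op": "carry_out", "data": {
  "travel": [
    [0,-4,0],
    [0,-8,0],
    [0,-12,0],
    [-5,-12,-2.5],
    [-9.5,-12,-4.5]
  ],
  "twist": [
    [0,0,0],
    [0,0,0],
    [0,0,0],
    [0,7,0],
    [0,14,0]
  ],
  "fingers": [-1,-1,-1,-1,-1]
}}

```text
clock: 0.65
tcp_pos: [0.2981, -0.5084, 0.3529]
eef_rot: [0.044, -0.705, 0.707, -0.044]
wrist_force: [1.7, -0.1, -0.7]
opening: 0.997
```

```bash
python3 - <<'E'
from h import *
move([.45,-.34,.35],-90); print(robot.sense()["joint_pos"])
E
```

```text
tcp [ 0.2981 -0.5084  0.3529] jaw -82.9 -> travel [-17.16   0.26 -14.83] twist [-0.2  7.1 -0.1]
[-1.17429012e+00  8.27365356e-02  1.45538507e+00  7.95240373e-05
  1.60054571e+00  2.72132250e-01]
```

>>> {"op": "carry_out", "data": {
  "travel": [
    [-3.4,0,-3],
    [-6.8,0,-6],
    [-10.2,0,-9],
    [-13.6,0,-12],
    [-17.2,0.2,-14.8]
  ],
  "twist": [
    [0,2,0],
    [0,4,0],
    [0,6,0],
    [0,7,0],
    [0,7,0]
  ],
  "fingers": [-1,-1,-1,-1,-1]
}}

```text
clock: 1.15
tcp_pos: [0.45, -0.337, 0.3495]
eef_rot: [0.003, -0.707, 0.707, -0.003]
wrist_force: [0.1, -0.6, 0.1]
opening: 1.0
```

>>> {"op": "carry_out", "data": {
  "travel": [
    [0,0,0],
    [0,0,0]
  ],
  "twist": [
    [0,0,0],
    [0,0,0]
  ],
  "fingers": [-1,-1]
}}

```text
clock: 1.35
tcp_pos: [0.4495, -0.3378, 0.3489]
eef_rot: [-0.005, 0.707, -0.707, 0.004]
wrist_force: [0.5, -0.7, -0.2]
opening: 0.998
```

```bash
python3 - <<'E'
from h import *
s=robot.sense(); move([.45,-.34,.35],-90,s); C=cam("wrist",s); p,d=capture("wrist"); np.savez("w1.npz",p=p,d=d,R=C[1],e=C[2]); cv2.imwrite("pics/w1.png",p[:,:,::-1])
X=cloud(d,C); print("z med",np.nanmedian(X[:200,:,2]))
E
```

```text
tcp [ 0.4495 -0.3378  0.3489] jaw -89.3 -> travel [-0.04 -0.11  0.23] twist [0.  0.7 0. ]
z med -0.0001017326778225136
```

View pics/w1.png

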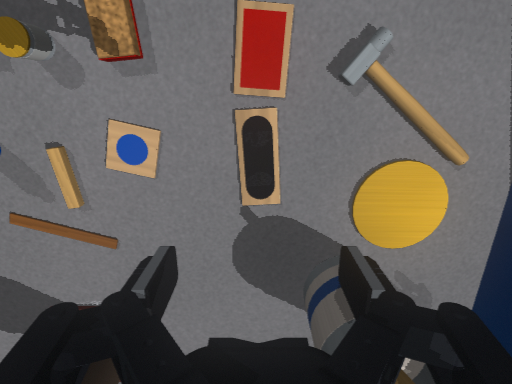

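w1 shows the sander board's red rectangle at (263,48), the plane board's black bar at (258,157) and the blue disc at (132,150), all clear of shadow.

```bash
python3 - <<'E'
from h import *
f=np.load("w1.npz"); p=f["p"]; C=(camera_params("wrist")["camera_matrix"],f["R"],f["e"])
for k,lo,hi,b in (("sander_board",(0,150,90),(8,255,255),(232,0,298,100)),("oil_board",(100,120,60),(130,255,255),(105,120,162,180)),("plane_board",(0,0,0),(179,255,75),(240,108,277,205))):
    c=blob(mask(p,lo,hi,b)); P=plane(c,C,.006); r=rect(P); m=cv2.moments((P[:,:2]*1000).astype(np.float32)); print(k,r,"centroid",round(m["m10"]/m["m00"],1),round(m["m01"]/m["m00"],1))
t=np.load("top0.npz")["p"]
for n,q,CC,bb in (("w",p,C,((228,100,290,212),(225,0,300,103))),("top",t,cam("top"),((355,203,396,272),(352,148,394,204)))):
    for b in bb:
        c=blob(mask(q,(8,40,60),(28,255,255),b)); print(n,"ply",rect(plane(c,CC,.006)))
c=blob(mask(t,(0,0,0),(179,255,70),(360,205,390,268))); print("top bar",rect(plane(c,cam("top"),.006)))
# bottles: cap tops from both fixed views
for n,bb in (("top",((190,140,225,170),(195,220,220,245))),("scene",((225,235,262,258),(308,184,330,205)))):
    CC=cam(n); f=np.load(n+"0.npz"); X=cloud(f["d"],CC)
    for nm,(x0,y0,x1,y1),lim in zip(("glue","oil"),bb,(.117,.120)):
        Q=X[y0:y1,x0:x1].reshape(-1,3); Q=Q[Q[:,2]>lim]; print(n,nm,len(Q),np.round((Q.min(0)+Q.max(0))/2*1000,1),np.round(np.ptp(Q,axis=0)*1000,1))
E
```

```text
sander_board [594.7, -341.5, 110.0, 63.9, -3.4] centroid 594.7 -341.6
oil_board [437.8, -120.6, 52.2, 51.2, 41.5] centroid 437.9 -120.5
plane_board [424.1, -338.7, 145.6, 50.3, 4.2] centroid 424.1 -338.6
w ply [424.5, -338.7, 170.6, 71.3, 4.1]
w ply [594.6, -342.0, 132.1, 85.2, -3.4]
top ply [424.4, -336.6, 173.1, 75.1, 4.6]
top ply [594.5, -339.1, 134.3, 88.3, -4.0]
top bar [423.1, -336.7, 140.2, 46.7, 4.8]
top glue 12 [648.7 138.1 121.4] [ 6.7 10.5  8.7]
top oil 84 [437.6 131.  126.9] [22.9 23.  10.7]
scene glue 21 [652.2 140.2 122.7] [ 8.5  8.7 10.4]
scene oil 110 [440.8 132.  126.3] [24.7 26.3 12.3]
```

>>> {"op": "carry_out", "data": {
  "travel": [
    [-1.1,0,-4.6],
    [-2.2,0,-9.2],
    [-3.3,0,-13.8],
    [-4.4,0,-18.4],
    [-5.5,0,-23]
  ],
  "twist": [
    [0,0,0],
    [0,0,0],
    [0,0,0],
    [0,0,0],
    [0,0,0]
  ],
  "fingers": [-1,-1,-1,-1,-1]
}}

```text
clock: 1.9
tcp_pos: [0.5014, -0.1082, 0.3494]
eef_rot: [0.002, -0.707, 0.707, -0.003]
wrist_force: [1.1, 0.4, -0.0]
opening: 1.001
```

>>> {"op": "carry_out", "data": {
  "travel": [
    [-1.1,0,-4.6],
    [-2.2,0,-9.2],
    [-3.3,0,-13.8],
    [-4.4,0,-18.4],
    [-5.5,0,-23]
  ],
  "twist": [
    [0,0,0],
    [0,0,0],
    [0,0,0],
    [0,0,0],
    [0,0,0]
  ],
  "fingers": [-1,-1,-1,-1,-1]
}}

```text
clock: 2.4
tcp_pos: [0.5549, 0.1224, 0.3494]
eef_rot: [0.003, -0.707, 0.707, -0.003]
wrist_force: [1.2, 0.0, 0.8]
opening: 1.001
```

>>> {"op": "carry_out", "data": {
  "travel": [
    [-1.1,1,-4.6],
    [-2.2,2,-9.2],
    [-3.3,4,-13.8],
    [-4,5,-18.4],
    [-4,5,-18.8]
  ],
  "twist": [
    [0,0,0],
    [0,0,0],
    [0,0,0],
    [0,0,0],
    [0,0,0]
  ],
  "fingers": [-1,-1,-1,-1,-1]
}}

```text
clock: 2.9
tcp_pos: [0.5918, 0.3136, 0.295]
eef_rot: [0.006, -0.707, 0.707, -0.002]
wrist_force: [-0.1, -1.1, -0.7]
opening: 1.001
```

>>> {"op": "carry_out", "data": {
  "travel": [
    [0,0,0],
    [0,0,0]
  ],
  "twist": [
    [0,0,0],
    [0,0,0]
  ],
  "fingers": [-1,-1]
}}

```text
clock: 3.1
tcp_pos: [0.5933, 0.3089, 0.2997]
eef_rot: [0.003, -0.707, 0.707, -0.003]
wrist_force: [0.4, -0.4, -1.0]
opening: 1.004
```

```bash
python3 - <<'E'
from h import *
s=robot.sense(); move([.6,.31,.30],-90,s); print(s["joint_pos"].round(2)); C=cam("wrist",s); p,d=capture("wrist"); np.savez("w2.npz",p=p,d=d,R=C[1],e=C[2]); cv2.imwrite("pics/w2.png",p[:,:,::-1])
E
```

```text
tcp [0.5933 0.3089 0.2997] jaw -89.5 -> travel [-0.67 -0.03 -0.1 ] twist [-0.   0.5 -0. ]
[ 0.36  0.29  1.31 -0.    1.54  1.93]
```

View pics/w2.png

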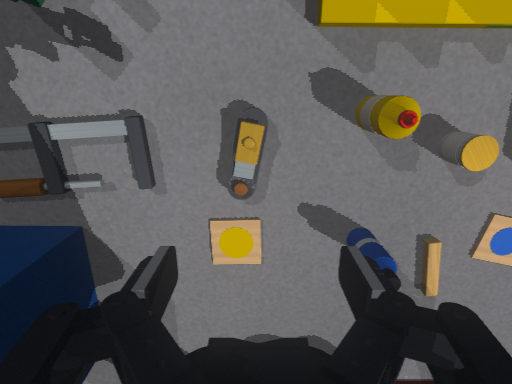

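w2 shows the plane at (247,158) with its knob at (240,188), and the glue board at (237,241). The glue bottle is at (390,117), the tin at (475,150) and the oil bottle at (375,255).

```bash
python3 - <<'E'
from h import *
f=np.load("w2.npz"); p=f["p"]; C=(camera_params("wrist")["camera_matrix"],f["R"],f["e"]); X=cloud(f["d"],C)
c=blob(mask(p,(22,120,60),(35,255,255),(212,222,262,262))); print("glue disc",rect(plane(c,C,.006)))
Q=X[105:205,215:275].reshape(-1,3); Q=Q[Q[:,2]>.008]; print("plane cloud",len(Q),rect(Q))
Q=Q[(Q[:,2]>.018)]; print("plane top",rect(Q))
for n in ("top","scene"):
    f=np.load(n+"0.npz"); Y=cloud(f["d"],cam(n)); b=(150,215,115,165) if n=="top" else (290,350,275,360)
    Q=Y[b[0]:b[1],b[2]:b[3]].reshape(-1,3); Q=Q[Q[:,2]>.018]; print(n,rect(Q))
for nm,b,l in (("glue",(100,135,390,425),.117),("oil",(255,295,365,405),.12),("tin",(130,175,455,500),.052)):
    Q=X[b[0]:b[1],b[2]:b[3]].reshape(-1,3); Q=Q[Q[:,2]>l]; print(nm,len(Q),np.round((Q.min(0)+Q.max(0))/2*1000,1),np.round(np.ptp(Q,axis=0)*1000,1))
move([.5885,.3255,.1],-100.5)
E
```

```text
glue disc [432.2, 345.6, 59.1, 58.4, -89.5]
plane cloud 2567 [587.9, 326.4, 139.7, 43.9, -10.5]
plane top [587.9, 326.4, 139.7, 43.9, -10.5]
top [587.7, 325.4, 138.8, 46.5, -10.2]
scene [589.7, 325.5, 140.2, 46.0, -10.9]
glue 81 [649.8 140.5 121.4] [9.8 8.1 8.7]
oil 942 [518.7 193.7 238. ] [176.3 147.2 236. ]
tin 1096 [601.4   5.1  55.8] [48.8 50.2  7.4]
tcp [0.5933 0.3088 0.3002] jaw -89.6 -> travel [ 0.5  20.02 -1.68] twist [-0.  10.9 -0.1]
```

>>> {"op": "carry_out", "data": {
  "travel": [
    [0.2,5,-0.8],
    [0.5,10,-1.7],
    [0.5,15,-1.7],
    [0.5,20,-1.7],
    [0.5,20,-1.7]
  ],
  "twist": [
    [0,5,0],
    [0,10.9,0],
    [0,10.9,0],
    [0,10.9,0],
    [0,10.9,0]
  ],
  "fingers": [-1,-1,-1,-1,-1]
}}

```text
clock: 3.65
tcp_pos: [0.5824, 0.3237, 0.0915]
eef_rot: [-0.06, -0.702, 0.707, 0.069]
wrist_force: [-1.7, -0.5, -0.6]
opening: 0.999
```

>>> {"op": "carry_out", "data": {
  "travel": [
    [0,0,0],
    [0,0,0],
    [0,0,0]
  ],
  "twist": [
    [0,0,0],
    [0,0,0],
    [0,0,0]
  ],
  "fingers": [-1,-1,-1]
}}

```text
clock: 3.95
tcp_pos: [0.5901, 0.3285, 0.104]
eef_rot: [0.066, 0.705, -0.703, -0.061]
wrist_force: [0.3, -0.9, -0.2]
opening: 0.998
```

```bash
python3 - <<'E'
from h import *
move([.588,.326,.002],-100.5); move([.588,.326,.002],-100.5); s=robot.sense(); C=cam("wrist",s); p,d=capture("wrist"); X=cloud(d,C); cv2.imwrite("pics/w3.png",p[:,:,::-1])
Q=X[:,180:340].reshape(-1,3); Q=Q[(Q[:,2]>.02)&(Q[:,2]<.05)&(abs(Q[:,0]-.588)<.09)&(abs(Q[:,1]-.326)<.04)]; print(rect(Q))
E
```

```text
tcp [0.5901 0.3285 0.104 ] jaw -100.3 -> travel [ 0.22 10.2   0.33] twist [ 0.2  0.2 -0.3]
tcp [0.5901 0.3285 0.104 ] jaw -100.3 -> travel [ 0.22 10.2   0.33] twist [ 0.2  0.2 -0.3]
[588.2, 326.2, 139.9, 44.2, -10.5]
```

>>> {"op": "carry_out", "data": {
  "travel": [
    [0.1,3,0.2],
    [0.2,6,0.3],
    [0.2,8,0.3],
    [0.2,8.8,0.3],
    [0.2,8.8,0.3]
  ],
  "twist": [
    [0,0,0],
    [0,0,0],
    [0,0,0],
    [0,0,0],
    [0,0,0]
  ],
  "fingers": [-1,-1,-1,-1,-1]
}}

```text
clock: 4.5
tcp_pos: [0.5847, 0.3252, 0.0113]
eef_rot: [-0.063, -0.704, 0.704, 0.064]
wrist_force: [-0.6, -0.4, -0.5]
opening: 1.001
```

>>> {"op": "carry_out", "data": {
  "travel": [
    [0,0,0],
    [0,0,0],
    [0,0,0],
    [0,0,0],
    [0,0,0]
  ],
  "twist": [
    [0,0,0],
    [0,0,0],
    [0,0,0],
    [0,0,0],
    [0,0,0]
  ],
  "fingers": [-1,-1,-1,-1,-1]
}}

```text
clock: 5.0
tcp_pos: [0.585, 0.3253, 0.0118]
eef_rot: [0.064, 0.704, -0.704, -0.063]
wrist_force: [-0.5, -0.4, -0.5]
opening: 0.999
```

```bash
python3 -c "
from h import *
move([.588,.326,.002],-100.5)"
```

```text
tcp [0.585  0.3253 0.0118] jaw -100.3 -> travel [-0.28  0.98 -0.12] twist [ 0.   0.2 -0. ]
```

>>> {"op": "carry_out", "data": {
  "travel": [
    [-0.3,0.5,-0.1],
    [-0.3,1,-0.1],
    [-0.3,1,-0.1],
    [-0.3,1,-0.1]
  ],
  "twist": [
    [0,0,0],
    [0,0,0],
    [0,0,0],
    [0,0,0]
  ],
  "fingers": [-1,-1,-1,-0.3],
  "newtons": 60
}}

```text
clock: 5.4
tcp_pos: [0.5875, 0.3255, 0.0006]
eef_rot: [-0.063, -0.704, 0.704, 0.064]
wrist_force: [-0.2, 0.2, -0.3]
opening: 0.857
```

>>> {"op": "carry_out", "data": {
  "travel": [
    [0,0,0],
    [0,0,0],
    [0,0,0],
    [0,0,0],
    [0,0,0]
  ],
  "twist": [
    [0,0,0],
    [0,0,0],
    [0,0,0],
    [0,0,0],
    [0,0,0]
  ],
  "fingers": [0,0.3,0.6,1,1]
}}

```text
clock: 5.9
tcp_pos: [0.5882, 0.326, 0.0018]
eef_rot: [0.064, 0.704, -0.704, -0.063]
wrist_force: [1.1, 0.5, 2.6]
opening: 0.499
```

>>> {"op": "carry_out", "data": {
  "travel": [
    [0,0,0],
    [0,0,0],
    [0,0,0],
    [0,0,0],
    [0,0,0]
  ],
  "twist": [
    [0,0,0],
    [0,0,0],
    [0,0,0],
    [0,0,0],
    [0,0,0]
  ],
  "fingers": [1,1,1,1,1]
}}

```text
clock: 6.4
tcp_pos: [0.5883, 0.3259, 0.0018]
eef_rot: [0.064, 0.704, -0.704, -0.063]
wrist_force: [0.6, 2.2, 4.2]
opening: 0.5
```

>>> {"op": "carry_out", "data": {
  "travel": [
    [0,-2,0],
    [0,-6,0],
    [0,-11,0],
    [0,-16,0],
    [0,-20,0]
  ],
  "twist": [
    [0,0,0],
    [0,0,0],
    [0,0,0],
    [0,0,0],
    [0,0,0]
  ],
  "fingers": [1,1,1,1,1]
}}

```text
clock: 6.9
tcp_pos: [0.587, 0.3249, 0.2018]
eef_rot: [-0.063, -0.704, 0.705, 0.064]
wrist_force: [1.0, 1.0, -5.6]
opening: 0.501
```

```bash
python3 -c "
from h import *
s=robot.sense(); print(s['wrist_force'],s['torque'],s['opening']); move([.424,-.3385,.2],-85.8)"
```

```text
[ 1.04170323  1.03010488 -5.6128243 ] [ 0.04520472 -0.10821941  0.00727077] 0.5011067811300354
tcp [0.587  0.3249 0.2018] jaw -100.3 -> travel [ 4.15  0.31 68.19] twist [ -0.1 -14.5   0.1]
```

>>> {"op": "carry_out", "data": {
  "travel": [
    [0.2,0,3],
    [0.4,0,7.5],
    [0.7,0,12.1],
    [1,0,16.7],
    [1.3,0,21.3]
  ],
  "twist": [
    [0,0,0],
    [0,0,0],
    [0,0,0],
    [0,0,0],
    [0,0,0]
  ],
  "fingers": [1,1,1,1,1]
}}

```text
clock: 7.4
tcp_pos: [0.5343, 0.1165, 0.1986]
eef_rot: [-0.062, -0.704, 0.705, 0.065]
wrist_force: [1.6, -1.0, -4.8]
opening: 0.502
```

>>> {"op": "carry_out", "data": {
  "travel": [
    [0.3,0,4.6],
    [0.6,0,9.2],
    [0.9,0,13.8],
    [1.2,0,18.4],
    [1.4,0,23]
  ],
  "twist": [
    [0,0,0],
    [0,0,0],
    [0,0,0],
    [0,0,0],
    [0,0,0]
  ],
  "fingers": [1,1,1,1,1]
}}

```text
clock: 7.9
tcp_pos: [0.4793, -0.1065, 0.199]
eef_rot: [0.062, 0.705, -0.704, -0.065]
wrist_force: [1.4, -0.2, -4.7]
opening: 0.504
```

>>> {"op": "carry_out", "data": {
  "travel": [
    [0.3,0,4.6],
    [0.6,0,9.2],
    [0.9,0,13.8],
    [1.2,0,18.4],
    [1.4,0,23.5]
  ],
  "twist": [
    [0,-3,0],
    [0,-6,0],
    [0,-9,0],
    [0,-12,0],
    [0,-14.5,0]
  ],
  "fingers": [1,1,1,1,1]
}}

```text
clock: 8.4
tcp_pos: [0.4241, -0.3333, 0.1988]
eef_rot: [-0.028, 0.708, -0.705, 0.025]
wrist_force: [0.5, -0.2, -5.4]
opening: 0.501
```

>>> {"op": "carry_out", "data": {
  "travel": [
    [0,3,0],
    [0,6,0],
    [0,8,0],
    [0,8,0],
    [0,8,0]
  ],
  "twist": [
    [0,0,0],
    [0,0,0],
    [0,0,0],
    [0,0,0],
    [0,0,0]
  ],
  "fingers": [1,1,1,1,1]
}}

```text
clock: 8.9
tcp_pos: [0.4253, -0.3321, 0.1199]
eef_rot: [-0.027, 0.708, -0.706, 0.025]
wrist_force: [0.1, 0.3, -5.1]
opening: 0.499
```

```bash
python3 - <<'E'
from h import *
s=robot.sense(); move([.424,-.3385,.012],-85.8,s); C=cam("wrist",s); p,d=capture("wrist"); np.savez("w4.npz",p=p,d=d,R=C[1],e=C[2]); cv2.imwrite("pics/w4.png",p[:,:,::-1])
E
```

```text
tcp [ 0.4253 -0.3321  0.1199] jaw -85.8 -> travel [ 0.15 10.79  0.66] twist [ 0.2 -0.   0.2]
```

View pics/w4.png

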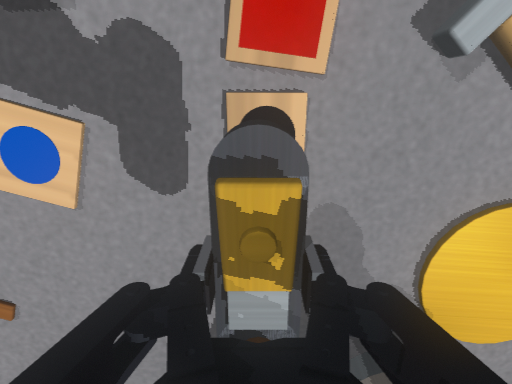

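w4 shows the plane held level-looking between the fingers, with the black silhouette end showing just beyond it at (266,115). I'll check its position and pitch in the hand before lowering.

```bash
python3 - <<'E'
from h import *
f=np.load("w4.npz"); C=(camera_params("wrist")["camera_matrix"],f["R"],f["e"]); X=cloud(f["d"],C)
Q=X[110:245,205:312].reshape(-1,3); Q=Q[Q[:,2]>.09]
a=np.radians(4.2); u=np.array([np.cos(a),np.sin(a)]); n=np.array([-u[1],u[0]])
l=(Q[:,:2]-[.4253,-.3321])@u*1000; w=(Q[:,:2]-[.4253,-.3321])@n*1000; z=Q[:,2]*1000
print("front end",np.percentile(l,99.8),l.max())
for lo,hi in ((20,35),(35,50),(45,55),(55,62),(62,70)):
    k=(l>lo)&(l<hi); e=k&(abs(w)>15); print(lo,hi,"w",w[k].min().round(1),w[k].max().round(1),"z med",np.median(z[k]).round(1),"z edge",np.percentile(z[e],[20,50]).round(1) if e.any() else None)
E
```

```text
front end 70.27159863502688 70.49892773715202
20 35 w -21.6 22.6 z med 155.4 z edge [143.4 144.1]
35 50 w -21.7 22.5 z med 157.7 z edge [143.3 144. ]
45 55 w -21.6 22.5 z med 144.5 z edge [143.1 143.8]
55 62 w -20.2 21.0 z med 143.6 z edge [143.  143.6]
62 70 w -16.3 16.9 z med 143.4 z edge [142.6 143.4]
```

>>> {"op": "carry_out", "data": {
  "travel": [
    [0.1,3,0.3],
    [0.2,6,0.7],
    [0.2,8.5,0.7],
    [0.2,9.8,0.7],
    [0.2,9.8,0.7]
  ],
  "twist": [
    [0,0,0],
    [0,0,0],
    [0,0,0],
    [0,0,0],
    [0,0,0]
  ],
  "fingers": [1,1,1,1,1]
}}

```text
clock: 9.45
tcp_pos: [0.4244, -0.3394, 0.0224]
eef_rot: [-0.027, 0.707, -0.706, 0.025]
wrist_force: [-0.3, 1.0, -6.1]
opening: 0.496
```

>>> {"op": "carry_out", "data": {
  "travel": [
    [0,0,0],
    [0,0,0],
    [0,0,0],
    [0,0,0]
  ],
  "twist": [
    [0,0,0],
    [0,0,0],
    [0,0,0],
    [0,0,0]
  ],
  "fingers": [1,1,1,1]
}}

```text
clock: 9.85
tcp_pos: [0.4255, -0.3407, 0.0244]
eef_rot: [0.025, -0.706, 0.707, -0.026]
wrist_force: [-0.4, 0.1, -5.3]
opening: 0.504
```

```bash
python3 - <<'E'
from h import *
s=robot.sense(); move([.424,-.339,.0082],-85.8,s); print(s["wrist_force"])
E
```

```text
tcp [ 0.4255 -0.3407  0.0244] jaw -85.8 -> travel [ 0.14  1.62 -0.18] twist [-0.1 -0.  -0.1]
[-0.44308198  0.07494582 -5.34665287]
```

>>> {"op": "carry_out", "data": {
  "travel": [
    [0.1,0.5,-0.1],
    [0.1,1,-0.2],
    [0.1,1.4,-0.2],
    [0.1,1.5,-0.2],
    [0.1,1.5,-0.2]
  ],
  "twist": [
    [0,0,0],
    [0,0,0],
    [0,0,0],
    [0,0,0],
    [0,0,0]
  ],
  "fingers": [1,1,1,1,1]
}}

```text
clock: 10.35
tcp_pos: [0.4236, -0.338, 0.008]
eef_rot: [-0.026, 0.707, -0.706, 0.026]
wrist_force: [-0.1, 0.0, -5.7]
opening: 0.5
```

```bash
python3 - <<'E'
from h import *
s=robot.sense(); move([.424,-.339,.0082],-85.8,s); print(s["wrist_force"])
E
```

```text
tcp [ 0.4236 -0.338   0.008 ] jaw -85.8 -> travel [-0.03 -0.02  0.1 ] twist [ 0. -0.  0.]
[-0.10127642  0.01691721 -5.70593025]
```

>>> {"op": "carry_out", "data": {
  "travel": [
    [0,0.1,0.06],
    [0,0.2,0.06],
    [0,0.2,0.06]
  ],
  "twist": [
    [0,0,0],
    [0,0,0],
    [0,0,0]
  ],
  "fingers": [1,1,1]
}}

```text
clock: 10.65
tcp_pos: [0.4239, -0.3385, 0.0077]
eef_rot: [-0.026, 0.707, -0.706, 0.026]
wrist_force: [-4.7, 6.6, 9.9]
opening: 0.506
```

>>> {"op": "carry_out", "data": {
  "travel": [
    [0,-0.1,0],
    [0,-0.1,0],
    [0,-0.1,0],
    [0,-0.1,0],
    [0,-0.1,0]
  ],
  "twist": [
    [0,0,0],
    [0,0,0],
    [0,0,0],
    [0,0,0],
    [0,0,0]
  ],
  "fingers": [0,-0.3,-0.6,-1,-1]
}}

```text
clock: 11.15
tcp_pos: [0.4241, -0.3392, 0.0076]
eef_rot: [0.026, -0.706, 0.707, -0.026]
wrist_force: [0.3, 0.5, -0.1]
opening: 0.994
```

>>> {"op": "carry_out", "data": {
  "travel": [
    [0,-0.5,0],
    [0,-3,0],
    [0,-7,0],
    [0,-12,0],
    [0,-17,0]
  ],
  "twist": [
    [0,0,0],
    [0,0,0],
    [0,0,0],
    [0,0,0],
    [0,0,0]
  ],
  "fingers": [-1,-1,-1,-1,-1]
}}

```text
clock: 11.65
tcp_pos: [0.4234, -0.3384, 0.179]
eef_rot: [-0.026, 0.707, -0.706, 0.026]
wrist_force: [1.3, -1.3, -0.8]
opening: 1.002
```

>>> {"op": "carry_out", "data": {
  "travel": [
    [-1.5,-4,0],
    [-3,-8,0],
    [-4.5,-12,0],
    [-4.5,-12,0]
  ],
  "twist": [
    [0,0,0],
    [0,0,0],
    [0,0,0],
    [0,0,0]
  ],
  "fingers": [-1,-1,-1,-1]
}}

```text
clock: 12.05
tcp_pos: [0.4722, -0.3373, 0.3054]
eef_rot: [0.023, -0.703, 0.71, -0.03]
wrist_force: [0.4, -1.1, 1.5]
opening: 1.0
```

```bash
cat > chk.py <<'E'
from h import *
import sys
def snap(name):
    s=robot.sense(); C=cam("wrist",s); p,d=capture("wrist"); cv2.imwrite(f"pics/{name}.png",p[:,:,::-1]); np.savez(name+".npz",p=p,d=d,R=C[1],e=C[2]); return p,cloud(d,C),C,s
def box(X,cx,cy,r,z0,z1):
    Q=X.reshape(-1,3); return Q[(Q[:,2]>z0)&(Q[:,2]<z1)&(np.hypot(Q[:,0]-cx,Q[:,1]-cy)<r)]
E
python3 - <<'E'
from chk import *
p,X,C,s=snap("w5"); Q=box(X,.424,-.3385,.1,.022,.06); print("plane",rect(Q),np.percentile(Q[:,2],[5,50,99]))
Q=box(X,.63,-.122,.08,.022,.06); print("sander",rect(Q),np.percentile(Q[:,2],50))
Q=box(cloud(*(lambda f:(f[1],cam("top")))(capture("top"))),.63,-.122,.08,.022,.06); print("sander top",rect(Q))
move([.63,-.122,.2],-84,s); print(s["joint_pos"].round(2))
E
```

```text
plane [424.4, -338.3, 139.7, 43.8, 4.2] [0.0306114  0.03435616 0.04803342]
sander [616.7, -123.4, 75.3, 56.8, 6.1] 0.03329580957002942
sander top [630.8, -121.7, 103.8, 56.6, 6.3]
tcp [ 0.4722 -0.3373  0.3054] jaw -85.7 -> travel [-17.24  10.51 -20.39] twist [-0.5 -1.7 -0.5]
[-0.76  0.06  1.56  0.    1.5   0.74]
```

Plane is down at (424.4, −338.3, 4.2°) against the target (424.3, −338.5, 4.2°), and flat. Next is the sander.

>>> {"op": "carry_out", "data": {
  "travel": [
    [-3.4,1,-4],
    [-6.9,3,-8.1],
    [-10.3,5,-12.2],
    [-13.8,8,-16.3],
    [-17.2,10.5,-20.4]
  ],
  "twist": [
    [0,-2,0],
    [0,-2,0],
    [0,-2,0],
    [0,-2,0],
    [0,-2,0]
  ],
  "fingers": [-1,-1,-1,-1,-1]
}}

```text
clock: 12.65
tcp_pos: [0.6046, -0.1457, 0.206]
eef_rot: [-0.039, 0.706, -0.706, 0.037]
wrist_force: [1.5, -1.5, 0.0]
opening: 0.999
```

>>> {"op": "carry_out", "data": {
  "travel": [
    [0,0,0],
    [0,0,0],
    [0,0,0],
    [0,0,0]
  ],
  "twist": [
    [0,0,0],
    [0,0,0],
    [0,0,0],
    [0,0,0]
  ],
  "fingers": [-1,-1,-1,-1]
}}

```text
clock: 13.05
tcp_pos: [0.6049, -0.1489, 0.2095]
eef_rot: [0.037, -0.706, 0.706, -0.038]
wrist_force: [0.5, -1.0, -0.1]
opening: 0.999
```

```bash
python3 - <<'E'
from chk import *
p,X,C,s=snap("w6")
Q=box(X,.63,-.122,.075,.022,.045); print("sander",rect(Q),np.percentile(Q[:,2],50))
move([.6308,-.122,.1],-83.8,s)
E
```

```text
sander [631.0, -121.3, 102.3, 56.0, 6.2] 0.033435431763814694
tcp [ 0.6049 -0.1489  0.2095] jaw -83.9 -> travel [-2.85 10.95 -2.41] twist [-0.  -0.1 -0. ]
```

>>> {"op": "carry_out", "data": {
  "travel": [
    [-1,3,-0.9],
    [-2,6,-1.8],
    [-2.8,9,-2.4],
    [-2.8,10.9,-2.4],
    [-2.8,10.9,-2.4]
  ],
  "twist": [
    [0,0,0],
    [0,0,0],
    [0,0,0],
    [0,0,0],
    [0,0,0]
  ],
  "fingers": [-1,-1,-1,-1,-1]
}}

```text
clock: 13.6
tcp_pos: [0.6281, -0.1207, 0.0967]
eef_rot: [-0.04, 0.707, -0.705, 0.036]
wrist_force: [-1.2, -0.8, 0.2]
opening: 0.998
```

>>> {"op": "carry_out", "data": {
  "travel": [
    [0,2,0],
    [0,5,0],
    [0,7,0],
    [0,8,0],
    [0,8,0]
  ],
  "twist": [
    [0,0,0],
    [0,0,0],
    [0,0,0],
    [0,0,0],
    [0,0,0]
  ],
  "fingers": [-1,-1,-1,-1,-1]
}}

```text
clock: 14.1
tcp_pos: [0.6301, -0.1211, 0.0198]
eef_rot: [-0.038, 0.706, -0.706, 0.038]
wrist_force: [0.1, 0.9, -0.2]
opening: 1.001
```

>>> {"op": "carry_out", "data": {
  "travel": [
    [0,0,0],
    [0,0,0],
    [0,0,0],
    [0,0,0]
  ],
  "twist": [
    [0,0,0],
    [0,0,0],
    [0,0,0],
    [0,0,0]
  ],
  "fingers": [-1,-1,-1,-1]
}}

```text
clock: 14.5
tcp_pos: [0.6312, -0.1207, 0.0209]
eef_rot: [0.038, -0.706, 0.706, -0.039]
wrist_force: [-1.3, 0.1, 0.4]
opening: 0.999
```

```bash
python3 - <<'E'
from chk import *
move([.6309,-.1215,.002],-83.8)
E
```

```text
tcp [ 0.6312 -0.1207  0.0209] jaw -83.8 -> travel [0.04 1.89 0.08] twist [-0.  -0.  -0.1]
```

>>> {"op": "carry_out", "data": {
  "travel": [
    [0,1,0],
    [0,1.9,0],
    [0,1.9,0],
    [0,1.9,0],
    [0,1.9,0]
  ],
  "twist": [
    [0,0,0],
    [0,0,0],
    [0,0,0],
    [0,0,0],
    [0,0,0]
  ],
  "fingers": [-1,-1,-0.7,-0.4,-0.2],
  "newtons": 40
}}

```text
clock: 15.0
tcp_pos: [0.6308, -0.1207, 0.0011]
eef_rot: [0.038, -0.706, 0.706, -0.038]
wrist_force: [-0.4, -0.8, -2.7]
opening: 0.648
```

>>> {"op": "carry_out", "data": {
  "travel": [
    [0,0,0],
    [0,0,0],
    [0,0,0],
    [0,0,0],
    [0,0,0]
  ],
  "twist": [
    [0,0,0],
    [0,0,0],
    [0,0,0],
    [0,0,0],
    [0,0,0]
  ],
  "fingers": [0.2,1,1,1,1]
}}

```text
clock: 15.5
tcp_pos: [0.6305, -0.1205, 0.0009]
eef_rot: [-0.038, 0.706, -0.706, 0.038]
wrist_force: [0.2, 0.9, -2.1]
opening: 0.649
```

>>> {"op": "carry_out", "data": {
  "travel": [
    [0,-2,0],
    [0,-6,0],
    [0,-9,0],
    [0,-12,0],
    [0,-12,0]
  ],
  "twist": [
    [0,0,0],
    [0,0,0],
    [0,0,0],
    [0,0,0],
    [0,0,0]
  ],
  "fingers": [1,1,1,1,1]
}}

```text
clock: 16.0
tcp_pos: [0.6342, -0.1216, 0.1269]
eef_rot: [0.035, -0.705, 0.707, -0.041]
wrist_force: [0.9, 0.0, -0.8]
opening: 0.649
```

```bash
python3 - <<'E'
from chk import *
move([.5946,-.3413,.12],-93.5)
E
```

```text
tcp [ 0.6342 -0.1216  0.1269] jaw -83.8 -> travel [ 6.31  0.72 21.41] twist [-0.2  9.7 -0.5]
```

>>> {"op": "carry_out", "data": {
  "travel": [
    [1.2,0,4.3],
    [2.5,0,8.6],
    [3.8,0,12.8],
    [5,0,17.1],
    [6.2,0,21.4]
  ],
  "twist": [
    [0,2,0],
    [0,4,0],
    [0,6,0],
    [0,8,0],
    [0,9.7,0]
  ],
  "fingers": [1,1,1,1,1]
}}

```text
clock: 16.5
tcp_pos: [0.5908, -0.341, 0.1191]
eef_rot: [0.021, 0.707, -0.706, -0.023]
wrist_force: [-0.4, 0.2, -2.0]
opening: 0.651
```

>>> {"op": "carry_out", "data": {
  "travel": [
    [0,0,0],
    [0,0,0],
    [0,0,0],
    [0,0,0],
    [0,0,0]
  ],
  "twist": [
    [0,0,0],
    [0,0,0],
    [0,0,0],
    [0,0,0],
    [0,0,0]
  ],
  "fingers": [1,1,1,1,1]
}}

```text
clock: 17.0
tcp_pos: [0.5924, -0.3385, 0.1207]
eef_rot: [0.021, 0.707, -0.707, -0.021]
wrist_force: [1.0, -0.3, -1.7]
opening: 0.648
```

```bash
python3 - <<'E'
from chk import *
p,X,C,s=snap("w7"); t=s["tcp_pos"]
Q=box(X[:245],t[0],t[1],.075,t[2]+.02,t[2]+.045); print(len(Q),rect(Q))
a=np.radians(-3.5); u=np.array([np.cos(a),np.sin(a)]); n=np.array([-u[1],u[0]])
l=(Q[:,:2]-t[:2])@u*1000; w=(Q[:,:2]-t[:2])@n*1000; print("l max",l.max(),"w",w.min(),w.max())
for lo in range(0,50,10):
    k=(l>lo)&(l<lo+10); print(lo,"top rel tcp",np.median(Q[k,2]-t[2]).round(4),w[k].min().round(1),w[k].max().round(1))
move([.5946,-.3413,.02],-93.5,s)
E
```

```text
10377 [628.2, -340.2, 56.4, 33.7, 86.8]
l max 52.59723593260493 w -27.68056216906481 28.696460486150826
  return _methods._mean(a, axis=axis, dtype=dtype,
  ret = ret.dtype.type(ret / rcount)
Traceback (most recent call last):
ValueError: zero-size array to reduction operation minimum which has no identity
```

```bash
python3 - <<'E'
from h import *
s=robot.sense(); f=np.load("w7.npz"); C=(camera_params("wrist")["camera_matrix"],f["R"],f["e"]); X=cloud(f["d"],C)[:245].reshape(-1,3); t=s["tcp_pos"]
for lo in (20,30,40,47):
    k=(X[:,0]-t[0]>lo/1e3)&(X[:,0]-t[0]<lo/1e3+.005)&(abs(X[:,1]-t[1])<.02)&(X[:,2]>t[2]); print(lo,np.median(X[k,2]-t[2]).round(4) if k.any() else 0)
move([.5937,-.3417,.02],-93.4,s)
E
```

```text
20 0.0329
30 0.0329
40 0.0329
47 0.0308
tcp [ 0.5924 -0.3387  0.1209] jaw -93.4 -> travel [-0.15 10.09  0.29] twist [ 0. -0.  0.]
```

Level, with the underside about 1 mm below the TCP. Lower it.

>>> {"op": "carry_out", "data": {
  "travel": [
    [-0.1,3,0.2],
    [-0.1,6,0.3],
    [-0.1,8.5,0.3],
    [-0.1,10,0.3],
    [-0.1,10,0.3]
  ],
  "twist": [
    [0,0,0],
    [0,0,0],
    [0,0,0],
    [0,0,0],
    [0,0,0]
  ],
  "fingers": [1,1,1,1,1]
}}

```text
clock: 17.55
tcp_pos: [0.5912, -0.3413, 0.018]
eef_rot: [0.02, 0.708, -0.706, -0.023]
wrist_force: [-0.3, 0.8, -2.1]
opening: 0.649
```

>>> {"op": "carry_out", "data": {
  "travel": [
    [0,0,0],
    [0,0,0],
    [0,0,0],
    [0,0,0]
  ],
  "twist": [
    [0,0,0],
    [0,0,0],
    [0,0,0],
    [0,0,0]
  ],
  "fingers": [1,1,1,1]
}}

```text
clock: 17.95
tcp_pos: [0.5936, -0.3436, 0.0224]
eef_rot: [-0.022, -0.706, 0.707, 0.021]
wrist_force: [-0.2, -0.2, -1.3]
opening: 0.651
```

```bash
python3 - <<'E'
from h import *
move([.5937,-.3417,.0072],-93.4)
E
```

```text
tcp [ 0.5936 -0.3436  0.0224] jaw -93.5 -> travel [ 0.    1.51 -0.19] twist [-0.1 -0.1 -0.1]
```

>>> {"op": "carry_out", "data": {
  "travel": [
    [0,0.6,-0.1],
    [0,1.2,-0.1],
    [0,1.4,-0.1],
    [0,1.4,-0.1],
    [0,1.4,-0.1]
  ],
  "twist": [
    [0,0,0],
    [0,0,0],
    [0,0,0],
    [0,0,0],
    [0,0,0]
  ],
  "fingers": [1,1,1,1,1]
}}

```text
clock: 18.45
tcp_pos: [0.5927, -0.3418, 0.0066]
eef_rot: [0.021, 0.707, -0.707, -0.022]
wrist_force: [-1.1, 0.7, 0.5]
opening: 0.652
```

```bash
python3 - <<'E'
from h import *
s=robot.sense(); move([.5937,-.3417,.0072],-93.4,s); print(s["wrist_force"])
E
```

```text
tcp [ 0.5927 -0.3418  0.0066] jaw -93.5 -> travel [-0.1  -0.06 -0.02] twist [ 0.  -0.1  0. ]
[-1.09320835  0.72678405  0.48461049]
```

>>> {"op": "carry_out", "data": {
  "travel": [
    [-0.1,-0.2,0],
    [-0.1,-0.2,0],
    [-0.1,-0.2,0],
    [-0.1,-0.1,0],
    [-0.1,0,0]
  ],
  "twist": [
    [0,0,0],
    [0,0,0],
    [0,0,0],
    [0,0,0],
    [0,0,0]
  ],
  "fingers": [1,1,1,1,1]
}}

```text
clock: 18.95
tcp_pos: [0.5938, -0.3421, 0.0068]
eef_rot: [0.022, 0.707, -0.707, -0.022]
wrist_force: [0.5, -0.5, -2.1]
opening: 0.649
```

>>> {"op": "carry_out", "data": {
  "travel": [
    [0,0.1,0],
    [0,0.1,0],
    [0,0,0],
    [0,0,0],
    [0,0,0]
  ],
  "twist": [
    [0,0,0],
    [0,0,0],
    [0,0,0],
    [0,0,0],
    [0,0,0]
  ],
  "fingers": [1,1,0,-0.6,-1]
}}

```text
clock: 19.45
tcp_pos: [0.5941, -0.3422, 0.007]
eef_rot: [-0.022, -0.707, 0.707, 0.022]
wrist_force: [0.1, 0.1, 0.7]
opening: 0.942
```

>>> {"op": "carry_out", "data": {
  "travel": [
    [0,0,0],
    [0,-1,0],
    [0,-5,0],
    [0,-10,0],
    [0,-15,0]
  ],
  "twist": [
    [0,0,0],
    [0,0,0],
    [0,0,0],
    [0,0,0],
    [0,0,0]
  ],
  "fingers": [-1,-1,-1,-1,-1]
}}

```text
clock: 19.95
tcp_pos: [0.5934, -0.3418, 0.1587]
eef_rot: [0.021, 0.707, -0.707, -0.022]
wrist_force: [1.3, -0.8, -0.0]
opening: 1.005
```

>>> {"op": "carry_out", "data": {
  "travel": [
    [0,-4,-2],
    [0,-8,-6],
    [0,-12,-10],
    [0,-13,-11],
    [0,-13,-11]
  ],
  "twist": [
    [0,0,0],
    [0,0,0],
    [0,0,0],
    [0,0,0],
    [0,0,0]
  ],
  "fingers": [-1,-1,-1,-1,-1]
}}

```text
clock: 20.45
tcp_pos: [0.6028, -0.2304, 0.2931]
eef_rot: [-0.023, -0.706, 0.708, 0.018]
wrist_force: [0.1, -0.8, 0.2]
opening: 1.006
```

```bash
python3 - <<'E'
from chk import *
t,d=capture("top"); cv2.imwrite("pics/top1.png",t[:,:,::-1]); T=cloud(d,cam("top"))
p,X,C,s=snap("w8")
for nm,Y in (("w",X),("top",T)):
  Q=box(Y,.5946,-.3413,.08,.03,.06); print(nm,"sander",rect(Q) if len(Q)>50 else len(Q),np.percentile(Q[:,2],[5,50,95]))
  Q=box(Y,.4243,-.3385,.09,.022,.06); print(nm,"plane",rect(Q) if len(Q)>50 else len(Q))
  Q=box(Y,.601,.005,.04,.05,.065); print(nm,"tin",rect(Q) if len(Q)>50 else len(Q))
print(s["joint_pos"].round(2)); move([.65,.139,.3],-90,s)
E
```

```text
w sander [595.0, -341.4, 101.9, 56.9, -3.6] [0.03630155 0.03947644 0.04085347]
w plane [424.4, -337.5, 139.6, 44.1, 3.2]
w tin [600.9, 4.1, 49.9, 49.5, -38.6]Traceback (most recent call last):
  File "<stdin>", line 5, in <module>
    return _quantile_unchecked(
        a, q, axis, out, overwrite_input, method, keepdims, weights)
    return _ureduce(a,
                    func=_quantile_ureduce_func,
    ...<5 lines>...
                    overwrite_input=overwrite_input,
                    method=method)
    r = func(a, **kwargs)
    result = _quantile(arr,
                       quantiles=q,
    ...<2 lines>...
                       out=out,
                       weights=wgt)
    slices_having_nans = np.isnan(arr[-1, ...])
                                  ~~~^^^^^^^^^
IndexError: index -1 is out of bounds for axis 0 with size 0
```

>>> {"op": "carry_out", "data": {
  "travel": [
    [0,0,-4],
    [0,0,-8.5],
    [0,0,-13],
    [0,0,-17.5],
    [0,0,-22]
  ],
  "twist": [
    [0,-2,0],
    [0,-3.5,0],
    [0,-3.5,0],
    [0,-3.5,0],
    [0,-3.5,0]
  ],
  "fingers": [-1,-1,-1,-1,-1]
}}

```text
clock: 21.05
tcp_pos: [0.6132, -0.0125, 0.2845]
eef_rot: [-0.0, 0.707, -0.707, -0.002]
wrist_force: [0.7, 0.3, 1.4]
opening: 1.002
```

>>> {"op": "carry_out", "data": {
  "travel": [
    [-1,0,-4],
    [-2,0,-8],
    [-3,0,-12],
    [-4,0,-14.5],
    [-4,0,-14.5]
  ],
  "twist": [
    [0,0,0],
    [0,0,0],
    [0,0,0],
    [0,0,0],
    [0,0,0]
  ],
  "fingers": [-1,-1,-1,-1,-1]
}}

```text
clock: 21.55
tcp_pos: [0.654, 0.1344, 0.2839]
eef_rot: [-0.002, 0.707, -0.707, -0.001]
wrist_force: [-0.1, 0.3, -0.5]
opening: 1.001
```

>>> {"op": "carry_out", "data": {
  "travel": [
    [0,0,0],
    [0,0,0],
    [0,0,0],
    [0,0,0]
  ],
  "twist": [
    [0,0,0],
    [0,0,0],
    [0,0,0],
    [0,0,0]
  ],
  "fingers": [-1,-1,-1,-1]
}}

```text
clock: 21.95
tcp_pos: [0.6541, 0.1309, 0.287]
eef_rot: [-0.001, -0.707, 0.707, 0.001]
wrist_force: [1.2, 0.2, -0.6]
opening: 1.001
```

```bash
python3 - <<'E'
from chk import *
p,X,C,s=snap("w9"); move([.65,.139,.22],-90,s)
Q=box(X,.65,.139,.045,.03,.13); print("glue all",rect(Q),Q[:,2].max())
for z in (.117,.06,.04):
  Q=box(X,.65,.139,.045,z,.089 if z<.1 else .13); print(z,rect(Q))
m=mask(p,(22,150,120),(35,255,255)).astype(bool)
Q=X[m]; Q=Q[(Q[:,0]>.69)&(Q[:,2]>.01)]; print("bar",Q.min(0).round(3),Q.max(0).round(3))
c=blob(mask(p,(0,150,90),(8,255,255),(150,30,380,230))); print("nozzle",c.mean(0),plane(c,C,.115).mean(0))
E
```

```text
tcp [0.6541 0.1309 0.287 ] jaw -90.1 -> travel [ 0.41  6.7  -0.81] twist [-0.  -0.1  0. ]
glue all [650.4, 138.8, 51.2, 51.0, -3.4] 0.12594031346252282
0.117 [650.7, 139.0, 9.2, 7.7, -87.7]
0.06 [651.2, 138.3, 51.1, 48.8, 66.6]
0.04 [651.4, 138.6, 51.7, 49.0, 66.6]
bar [ 0.764 -0.204  0.021] [0.813 0.229 0.028]
nozzle [251.56521739 172.04347826] [0.6514056  0.13838566 0.115     ]
```

View pics/w9.png

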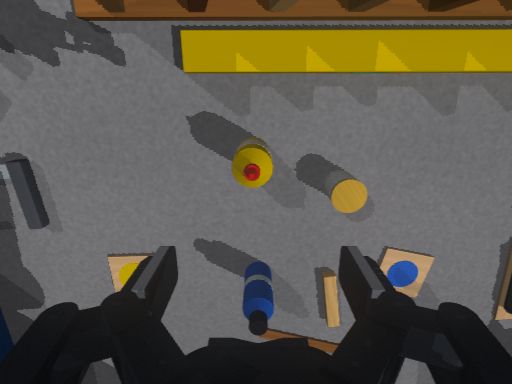

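w9 shows the glue bottle upright at (252,170) directly below, the tin at (348,195) and the oil bottle at (258,295). There is clear room for the fingers.

>>> {"op": "carry_out", "data": {
  "travel": [
    [0.2,3,-0.4],
    [0.4,7,-0.8],
    [0.4,11,-0.8],
    [0.4,14,-0.8],
    [0.4,14,-0.8]
  ],
  "twist": [
    [0,0,0],
    [0,0,0],
    [0,0,0],
    [0,0,0],
    [0,0,0]
  ],
  "fingers": [-1,-1,-1,-1,-1]
}}

```text
clock: 22.5
tcp_pos: [0.6462, 0.1395, 0.141]
eef_rot: [0.003, -0.707, 0.707, 0.004]
wrist_force: [-0.9, -0.6, 0.5]
opening: 0.999
```

>>> {"op": "carry_out", "data": {
  "travel": [
    [0,0,0],
    [0,0,0],
    [0,0,0],
    [0,0,0]
  ],
  "twist": [
    [0,0,0],
    [0,0,0],
    [0,0,0],
    [0,0,0]
  ],
  "fingers": [-1,-1,-1,-1]
}}

```text
clock: 22.9
tcp_pos: [0.6513, 0.1404, 0.1491]
eef_rot: [0.001, 0.707, -0.707, 0.001]
wrist_force: [0.2, 0.9, 0.1]
opening: 1.002
```

```bash
python3 - <<'E'
from h import *
move([.6506,.1387,.057],-90)
E
```

```text
tcp [0.6513 0.1404 0.1491] jaw -90.0 -> travel [0.1  9.21 0.17] twist [ 0.  -0.  -0.2]
```

>>> {"op": "carry_out", "data": {
  "travel": [
    [0,2.5,0.1],
    [0,5,0.1],
    [0,7.5,0.1],
    [0,9,0.1],
    [0,9,0.1]
  ],
  "twist": [
    [0,0,0],
    [0,0,0],
    [0,0,0],
    [0,0,0],
    [0,0,0]
  ],
  "fingers": [-1,-1,-1,-1,-1]
}}

```text
clock: 23.4
tcp_pos: [0.6483, 0.1391, 0.0545]
eef_rot: [0.001, -0.707, 0.707, 0.002]
wrist_force: [-0.3, 0.1, -0.7]
opening: 1.003
```

>>> {"op": "carry_out", "data": {
  "travel": [
    [0,0,0],
    [0,0,0],
    [0,0,0],
    [0,0,0]
  ],
  "twist": [
    [0,0,0],
    [0,0,0],
    [0,0,0],
    [0,0,0]
  ],
  "fingers": [-1,-1,-1,-1]
}}

```text
clock: 23.8
tcp_pos: [0.6509, 0.1394, 0.0582]
eef_rot: [0.001, 0.707, -0.707, 0.001]
wrist_force: [0.2, -0.3, -0.2]
opening: 1.001
```

```bash
python3 - <<'E'
from h import *
move([.6506,.1387,.057],-90); print(robot.sense()["wrist_force"])
E
```

```text
tcp [0.6509 0.1394 0.0582] jaw -90.0 -> travel [0.03 0.12 0.07] twist [ 0.  -0.  -0.1]
[ 0.20025197 -0.31726015 -0.22206124]
```

>>> {"op": "carry_out", "data": {
  "travel": [
    [0,0.1,0.1],
    [0,0.1,0.1],
    [0,0.1,0.1],
    [0,0.1,0.1],
    [0,0.1,0.1]
  ],
  "twist": [
    [0,0,0],
    [0,0,0],
    [0,0,0],
    [0,0,0],
    [0,0,0]
  ],
  "fingers": [-0.7,-0.4,-0.2,0,1],
  "newtons": 45
}}

```text
clock: 24.3
tcp_pos: [0.6503, 0.1383, 0.0562]
eef_rot: [-0.0, -0.707, 0.707, -0.0]
wrist_force: [-0.0, -0.5, 2.2]
opening: 0.6
```

>>> {"op": "carry_out", "data": {
  "travel": [
    [0,0,0],
    [0,0,0],
    [0,0,0],
    [0,0,0]
  ],
  "twist": [
    [0,0,0],
    [0,0,0],
    [0,0,0],
    [0,0,0]
  ],
  "fingers": [1,1,1,1]
}}

```text
clock: 24.7
tcp_pos: [0.6503, 0.1383, 0.0562]
eef_rot: [-0.0, -0.707, 0.707, -0.0]
wrist_force: [-1.1, -1.2, 2.8]
opening: 0.6
```

>>> {"op": "carry_out", "data": {
  "travel": [
    [0,-2,0],
    [0,-5,0],
    [0,-8,0],
    [0,-11,0],
    [0,-15,0]
  ],
  "twist": [
    [0,0,0],
    [0,0,0],
    [0,0,0],
    [0,0,0],
    [0,0,0]
  ],
  "fingers": [1,1,1,1,1]
}}

```text
clock: 25.2
tcp_pos: [0.6482, 0.1382, 0.2039]
eef_rot: [0.002, -0.707, 0.707, 0.002]
wrist_force: [-0.2, -0.6, -2.2]
opening: 0.597
```

```bash
python3 - <<'E'
from h import *
s=robot.sense(); print(s["wrist_force"],s["opening"],s["torque"]); move([.4322,.3464,.2],-90,s)
E
```

```text
[-0.21869926 -0.56063885 -2.15544657] 0.59658854583386 [ 0.03836893 -0.04964155  0.03018909]
tcp [0.6482 0.1382 0.2039] jaw -90.0 -> travel [ 21.6    0.5  -20.82] twist [-0.  -0.   0.3]
```

>>> {"op": "carry_out", "data": {
  "travel": [
    [2,0,-2],
    [5,0,-5],
    [8,0,-8],
    [11,0,-11],
    [14,0,-14]
  ],
  "twist": [
    [0,0,0],
    [0,0,0],
    [0,0,0],
    [0,0,0],
    [0,0,0]
  ],
  "fingers": [1,1,1,1,1]
}}

```text
clock: 25.7
tcp_pos: [0.5082, 0.2791, 0.2047]
eef_rot: [0.0, -0.707, 0.707, 0.001]
wrist_force: [0.2, 0.5, -1.9]
opening: 0.595
```

>>> {"op": "carry_out", "data": {
  "travel": [
    [3,0,-3],
    [6,0,-5.5],
    [7.7,2,-6.8],
    [7.7,4,-6.8],
    [7.7,5,-6.8]
  ],
  "twist": [
    [0,0,0],
    [0,0,0],
    [0,0,0],
    [0,0,0],
    [0,0,0]
  ],
  "fingers": [1,1,1,1,1]
}}

```text
clock: 26.2
tcp_pos: [0.4309, 0.3461, 0.1531]
eef_rot: [0.002, -0.706, 0.708, 0.001]
wrist_force: [0.1, -0.5, -2.2]
opening: 0.596
```

>>> {"op": "carry_out", "data": {
  "travel": [
    [0,0,0],
    [0,0,0],
    [0,0,0],
    [0,0,0],
    [0,0,0]
  ],
  "twist": [
    [0,0,0],
    [0,0,0],
    [0,0,0],
    [0,0,0],
    [0,0,0]
  ],
  "fingers": [1,1,1,1,1]
}}

```text
clock: 26.7
tcp_pos: [0.4338, 0.3463, 0.1567]
eef_rot: [0.001, 0.707, -0.707, 0.0]
wrist_force: [0.0, 0.6, -1.2]
opening: 0.597
```

```bash
python3 - <<'E'
from chk import *
p,X,C,s=snap("w10"); t=s["tcp_pos"]; move([.4322,.3464,.063],-90,s)
k=box(X[:,180:330],t[0],t[1],.045,t[2]-.06,t[2]+.08)
for a,b in ((-.05,-.03),(-.03,-.01),(.01,.02),(.06,.075)):
    Q=k[(k[:,2]-t[2]>a)&(k[:,2]-t[2]<b)]; print(a,len(Q),((Q.min(0)+Q.max(0))/2-t).round(4) if len(Q) else "",(Q.max(0)-t).round(4)if len(Q) else "")
tp,td=capture("top"); Y=cloud(td,cam("top")); c=blob(mask(tp,(22,120,60),(35,255,255),(112,215,155,258))); print("disc seen top",cv2.contourArea(c))
a=cv2.resize(p,(512,384)); b=cv2.resize(tp[200:270,100:170],(280,280)); v=np.zeros((384,792,3),np.uint8); v[:,:512]=a; v[:280,512:]=b; cv2.imwrite("pics/m10.png",v[:,:,::-1])
E
```

```text
tcp [0.4338 0.3463 0.1567] jaw -90.0 -> travel [0.17 9.37 0.  ] twist [ 0.  -0.  -0.1]
-0.05 467 [ 0.0166  0.0014 -0.04  ] [ 0.0261  0.0254 -0.03  ]
-0.03 747 [ 0.0182  0.0007 -0.02  ] [ 0.0266  0.0248 -0.01  ]
0.01 1180 [0.0157 0.0012 0.015 ] [0.0264 0.0395 0.02  ]
0.06 1940 [0.008  0.0018 0.0675] [0.0175 0.0278 0.075 ]
disc seen top 274.5
```

View pics/m10.png

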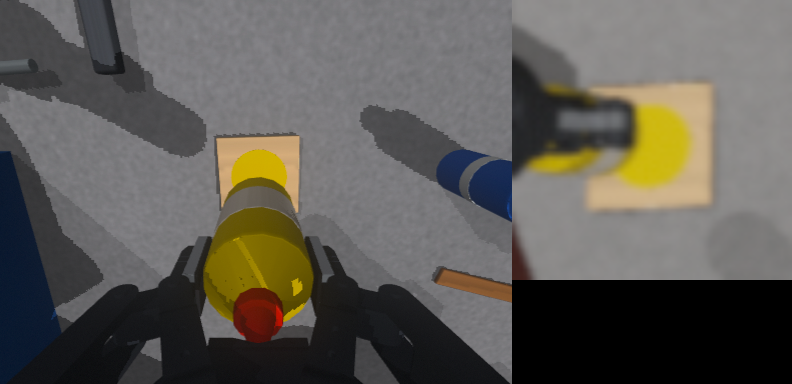

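m10 shows the bottle hanging upright with its nozzle at (258,315), and the yellow disc partly visible on its board at (259,170). I'll lower it now.

>>> {"op": "carry_out", "data": {
  "travel": [
    [0.1,3,0],
    [0.2,6,0.1],
    [0.2,7.5,0.1],
    [0.2,8.3,0.1],
    [0.2,8.3,0.1]
  ],
  "twist": [
    [0,0,0],
    [0,0,0],
    [0,0,0],
    [0,0,0],
    [0,0,0]
  ],
  "fingers": [1,1,1,1,1]
}}

```text
clock: 27.3
tcp_pos: [0.4308, 0.3451, 0.0722]
eef_rot: [0.0, -0.707, 0.707, 0.001]
wrist_force: [-0.2, 0.8, -2.4]
opening: 0.594
```

>>> {"op": "carry_out", "data": {
  "travel": [
    [0,0,0],
    [0,0,0],
    [0,0,0],
    [0,0,0],
    [0,0,0]
  ],
  "twist": [
    [0,0,0],
    [0,0,0],
    [0,0,0],
    [0,0,0],
    [0,0,0]
  ],
  "fingers": [1,1,1,1,1]
}}

```text
clock: 27.8
tcp_pos: [0.4314, 0.3455, 0.0734]
eef_rot: [0.0, 0.707, -0.707, 0.0]
wrist_force: [-0.2, -1.2, -1.5]
opening: 0.595
```

```bash
python3 - <<'E'
from chk import *
s=robot.sense(); move([.4319,.3456,.0622],-90,s)
f=np.load("w10.npz"); C=(camera_params("wrist")["camera_matrix"],f["R"],f["e"])
c=blob(mask(f["p"],(8,40,120),(28,190,255),(205,125,310,215))); P=plane(c,C,.006); print("ply edges y",np.percentile(P[:,1],[2,98]).round(4),"mid",P[:,1].min()/2+P[:,1].max()/2, "far x",P[:,0].max(),"-.043=",P[:,0].max()-.043)
E
```

```text
tcp [0.4314 0.3455 0.0734] jaw -90.0 -> travel [-0.05  1.12 -0.01] twist [ 0. -0. -0.]
ply edges y [0.3023 0.3893] mid 0.3458663169052265 far x 0.4751240958341243 -.043= 0.4321240958341243
```

Board confirmed at (432.1, 345.9). Go down the last 11 mm.

>>> {"op": "carry_out", "data": {
  "travel": [
    [0,0.5,0],
    [0,0.9,0],
    [0,1.1,0],
    [0,1.1,0],
    [0,1.1,0]
  ],
  "twist": [
    [0,0,0],
    [0,0,0],
    [0,0,0],
    [0,0,0],
    [0,0,0]
  ],
  "fingers": [1,1,1,1,1]
}}

```text
clock: 28.3
tcp_pos: [0.4312, 0.3452, 0.0622]
eef_rot: [-0.0, -0.707, 0.707, 0.0]
wrist_force: [-1.5, -1.3, 3.2]
opening: 0.596
```

```bash
python3 - <<'E'
from chk import *
s=robot.sense(); move([.4319,.3456,.0622],-90,s); print(s["wrist_force"])
E
```

```text
tcp [0.4312 0.3452 0.0622] jaw -90.0 -> travel [-0.07 -0.   -0.04] twist [-0. -0.  0.]
[-1.48976904 -1.33276898  3.24881325]
```

>>> {"op": "carry_out", "data": {
  "travel": [
    [0,0,0],
    [0,0,0],
    [0,0,0],
    [0,0,0],
    [0,0,0]
  ],
  "twist": [
    [0,0,0],
    [0,0,0],
    [0,0,0],
    [0,0,0],
    [0,0,0]
  ],
  "fingers": [0,-0.3,-0.6,-1,-1]
}}

```text
clock: 28.8
tcp_pos: [0.4311, 0.3454, 0.0618]
eef_rot: [0.0, 0.707, -0.707, -0.0]
wrist_force: [0.3, -0.3, 0.8]
opening: 1.001
```

>>> {"op": "carry_out", "data": {
  "travel": [
    [0,0,0],
    [0,-1,0],
    [0,-4,0],
    [0,-9,0],
    [0,-14,0]
  ],
  "twist": [
    [0,0,0],
    [0,0,0],
    [0,0,0],
    [0,0,0],
    [0,0,0]
  ],
  "fingers": [-1,-1,-1,-1,-1]
}}

```text
clock: 29.3
tcp_pos: [0.4304, 0.3449, 0.2034]
eef_rot: [0.0, -0.707, 0.707, 0.001]
wrist_force: [1.5, 1.3, -0.2]
opening: 1.005
```

>>> {"op": "carry_out", "data": {
  "travel": [
    [0,-4,0],
    [0,-8,2],
    [0,-8,7],
    [0,-8,12],
    [0,-8,16]
  ],
  "twist": [
    [0,0,0],
    [0,0,0],
    [0,0,0],
    [0,0,0],
    [0,0,0]
  ],
  "fingers": [-1,-1,-1,-1,-1]
}}

```text
clock: 29.8
tcp_pos: [0.4309, 0.1835, 0.2833]
eef_rot: [-0.001, -0.707, 0.707, -0.001]
wrist_force: [1.3, -0.2, -1.0]
opening: 1.003
```

>>> {"op": "carry_out", "data": {
  "travel": [
    [0,0,2],
    [0,0,5],
    [0,0,5],
    [0,0,5],
    [0,0,5]
  ],
  "twist": [
    [0,0,0],
    [0,0,0],
    [0,0,0],
    [0,0,0],
    [0,0,0]
  ],
  "fingers": [-1,-1,-1,-1,-1]
}}

```text
clock: 30.3
tcp_pos: [0.4311, 0.136, 0.2824]
eef_rot: [0.0, 0.707, -0.707, 0.0]
wrist_force: [-0.3, 0.7, -0.3]
opening: 1.004
```

```bash
python3 - <<'E'
from chk import *
p,X,C,s=snap("w11"); move([.438,.131,.2],-90,s)
for nm,cx,cy,l in (("glue",.4322,.3462,.122),("oil",.438,.131,.12)):
  Q=box(X,cx,cy,.045,.04,.14); print(nm,rect(Q),Q[:,2].max().round(4)); Q=box(X,cx,cy,.03,l,.14); print("  cap",rect(Q) if len(Q)>5 else len(Q))
E
```

```text
tcp [0.4311 0.136  0.2824] jaw -90.0 -> travel [-0.68  8.24  0.5 ] twist [ 0.  0. -0.]
glue [432.0, 343.3, 52.2, 48.5, 23.4] 0.1321
  cap [431.8, 344.1, 9.7, 9.0, 64.3]
oil [438.9, 132.2, 45.1, 44.9, -88.8] 0.1293
  cap [438.6, 131.9, 24.6, 23.9, 0.4]
```

View pics/w11.png

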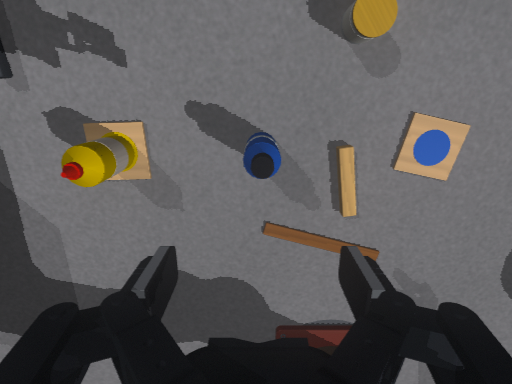

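w11 shows the glue upright on its board (nozzle at (72,172), board at (117,152)). The oil bottle is at (262,160), and the oil board's disc is at (432,147).

>>> {"op": "carry_out", "data": {
  "travel": [
    [-0.3,3,0.2],
    [-0.7,7,0.4],
    [-0.7,11,0.4],
    [-0.7,13.2,0.4],
    [-0.7,13.2,0.4]
  ],
  "twist": [
    [0,0,0],
    [0,0,0],
    [0,0,0],
    [0,0,0],
    [0,0,0]
  ],
  "fingers": [-1,-1,-1,-1,-1]
}}

```text
clock: 30.85
tcp_pos: [0.435, 0.1318, 0.1461]
eef_rot: [0.003, -0.707, 0.707, 0.002]
wrist_force: [-0.7, 0.2, 0.2]
opening: 0.994
```

>>> {"op": "carry_out", "data": {
  "travel": [
    [0,0,0],
    [0,0,0],
    [0,0,0],
    [0,0,0]
  ],
  "twist": [
    [0,0,0],
    [0,0,0],
    [0,0,0],
    [0,0,0]
  ],
  "fingers": [-1,-1,-1,-1]
}}

```text
clock: 31.25
tcp_pos: [0.439, 0.1316, 0.1513]
eef_rot: [0.001, 0.707, -0.707, 0.001]
wrist_force: [1.3, 0.2, 0.3]
opening: 0.999
```

```bash
python3 - <<'E'
from chk import *
move([.4387,.132,.060],-90)
E
```

```text
tcp [0.439  0.1316 0.1513] jaw -90.0 -> travel [ 0.06  9.13 -0.04] twist [ 0.  -0.  -0.1]
```

>>> {"op": "carry_out", "data": {
  "travel": [
    [0,2.5,0],
    [0,5,0],
    [0,7.5,0],
    [0,8.9,0],
    [0,8.9,0]
  ],
  "twist": [
    [0,0,0],
    [0,0,0],
    [0,0,0],
    [0,0,0],
    [0,0,0]
  ],
  "fingers": [-1,-1,-1,-1,-1]
}}

```text
clock: 31.75
tcp_pos: [0.4365, 0.1311, 0.0593]
eef_rot: [0.001, -0.707, 0.707, 0.001]
wrist_force: [-0.7, -0.1, -0.0]
opening: 1.002
```

>>> {"op": "carry_out", "data": {
  "travel": [
    [0,0,0],
    [0,0,0],
    [0,0,0],
    [0,0,0],
    [0,0,0]
  ],
  "twist": [
    [0,0,0],
    [0,0,0],
    [0,0,0],
    [0,0,0],
    [0,0,0]
  ],
  "fingers": [-1,-0.7,-0.4,-0.1,0.2],
  "newtons": 45
}}

```text
clock: 32.25
tcp_pos: [0.4391, 0.1314, 0.062]
eef_rot: [0.001, 0.707, -0.707, 0.001]
wrist_force: [-0.9, 0.0, 6.0]
opening: 0.531
```

>>> {"op": "carry_out", "data": {
  "travel": [
    [0,0,0],
    [0,0,0],
    [0,0,0],
    [0,0,0],
    [0,0,0]
  ],
  "twist": [
    [0,0,0],
    [0,0,0],
    [0,0,0],
    [0,0,0],
    [0,0,0]
  ],
  "fingers": [1,1,1,1,1]
}}

```text
clock: 32.75
tcp_pos: [0.4391, 0.1314, 0.062]
eef_rot: [0.001, 0.707, -0.707, 0.001]
wrist_force: [-1.5, -0.6, 5.3]
opening: 0.525
```

>>> {"op": "carry_out", "data": {
  "travel": [
    [0,-2,0],
    [0,-5,0],
    [0,-8,0],
    [0,-10,0],
    [0,-10,0]
  ],
  "twist": [
    [0,0,0],
    [0,0,0],
    [0,0,0],
    [0,0,0],
    [0,0,0]
  ],
  "fingers": [1,1,1,1,1]
}}

```text
clock: 33.25
tcp_pos: [0.4402, 0.1316, 0.1639]
eef_rot: [0.002, 0.707, -0.707, 0.002]
wrist_force: [0.9, -0.2, -2.5]
opening: 0.527
```

>>> {"op": "carry_out", "data": {
  "travel": [
    [0,0,2],
    [0,0,6.5],
    [0,0,11],
    [0,0,15.5],
    [0,0,20]
  ],
  "twist": [
    [0,0,0],
    [0,0,0],
    [0,0,0],
    [0,0,0],
    [0,0,0]
  ],
  "fingers": [1,1,1,1,1]
}}

```text
clock: 33.75
tcp_pos: [0.4367, -0.0699, 0.1591]
eef_rot: [-0.001, 0.707, -0.707, -0.001]
wrist_force: [0.6, -0.3, -1.9]
opening: 0.529
```

>>> {"op": "carry_out", "data": {
  "travel": [
    [0,0,3],
    [0,0,5.2],
    [0,0,5.2],
    [0,0,5.2],
    [0,0,5.2]
  ],
  "twist": [
    [0,0,0],
    [0,0,0],
    [0,0,0],
    [0,0,0],
    [0,0,0]
  ],
  "fingers": [1,1,1,1,1]
}}

```text
clock: 34.25
tcp_pos: [0.4374, -0.1196, 0.1598]
eef_rot: [-0.001, 0.708, -0.707, -0.0]
wrist_force: [0.3, 0.0, -1.9]
opening: 0.526
```

```bash
python3 - <<'E'
from chk import *
p,X,C,s=snap("w12"); t=s["tcp_pos"]; print(s["wrist_force"],s["opening"])
k=box(X[:,180:330],t[0],t[1],.045,t[2]-.06,t[2]+.08)
for a,b in ((-.05,-.03),(-.03,-.01),(.01,.02)):
    Q=k[(k[:,2]-t[2]>a)&(k[:,2]-t[2]<b)]; print(a,len(Q),((Q.min(0)+Q.max(0))/2-t).round(4) if len(Q) else "",(Q.max(0)-t).round(4)if len(Q) else "")
move([.4378,-.1206,.068],-90,s)
E
```

```text
[ 0.2508982   0.03381771 -1.91812833] 0.5257701291804525
-0.05 494 [ 0.0143  0.0003 -0.04  ] [ 0.0227  0.0215 -0.03  ]
-0.03 720 [ 0.0123  0.0005 -0.02  ] [ 0.0232  0.0237 -0.01  ]
0.01 1183 [0.0132 0.0005 0.015 ] [0.0231 0.0366 0.02  ]
tcp [ 0.4374 -0.1196  0.1598] jaw -90.0 -> travel [-0.05  9.18  0.11] twist [0.1 0.  0.1]
```

View pics/w12.png

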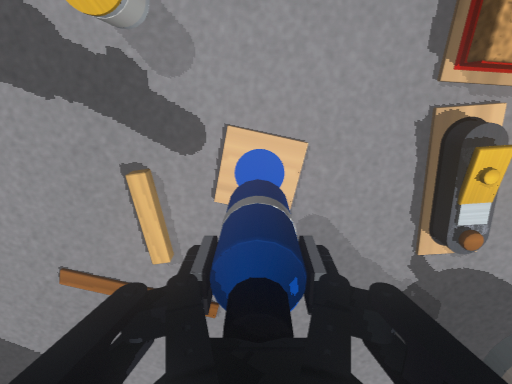

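w12 shows the oil bottle upright in the grip over the blue disc at (260,172). The plane and sander sit on their boards at right.

>>> {"op": "carry_out", "data": {
  "travel": [
    [0,3,0.1],
    [0,6,0.1],
    [0,7.5,0.1],
    [0,8.1,0.1],
    [0,8.1,0.1]
  ],
  "twist": [
    [0,0,0],
    [0,0,0],
    [0,0,0],
    [0,0,0],
    [0,0,0]
  ],
  "fingers": [1,1,1,1,1]
}}

```text
clock: 34.8
tcp_pos: [0.4376, -0.1207, 0.0792]
eef_rot: [-0.001, 0.707, -0.707, -0.0]
wrist_force: [-1.2, 0.2, -2.4]
opening: 0.525
```

>>> {"op": "carry_out", "data": {
  "travel": [
    [0,0,0],
    [0,0,0],
    [0,0,0],
    [0,0,0],
    [0,0,0]
  ],
  "twist": [
    [0,0,0],
    [0,0,0],
    [0,0,0],
    [0,0,0],
    [0,0,0]
  ],
  "fingers": [1,1,1,1,1]
}}

```text
clock: 35.3
tcp_pos: [0.4383, -0.1218, 0.0803]
eef_rot: [-0.0, -0.707, 0.707, -0.0]
wrist_force: [0.2, 0.3, -1.9]
opening: 0.527
```

```bash
python3 - <<'E'
from chk import *
s=robot.sense(); move([.4378,-.1209,.068],-90,s)
E
```

```text
tcp [ 0.4383 -0.1218  0.0803] jaw -90.0 -> travel [ 0.05  1.23 -0.09] twist [-0. -0. -0.]
```

>>> {"op": "carry_out", "data": {
  "travel": [
    [0,0.5,0],
    [0,0.9,-0.05],
    [0,1.2,-0.05],
    [0,1.2,-0.05],
    [0,1.2,-0.05]
  ],
  "twist": [
    [0,0,0],
    [0,0,0],
    [0,0,0],
    [0,0,0],
    [0,0,0]
  ],
  "fingers": [1,1,1,1,1]
}}

```text
clock: 35.8
tcp_pos: [0.4382, -0.1212, 0.068]
eef_rot: [0.0, 0.707, -0.707, -0.0]
wrist_force: [-1.1, -0.7, 2.4]
opening: 0.524
```

```bash
python3 - <<'E'
from chk import *
s=robot.sense(); move([.4378,-.1209,.068],-90,s); print(s["wrist_force"])
E
```

```text
tcp [ 0.4382 -0.1212  0.068 ] jaw -90.0 -> travel [ 0.04  0.   -0.03] twist [ 0. -0. -0.]
[-1.0589019  -0.72645368  2.44422782]
```

>>> {"op": "carry_out", "data": {
  "travel": [
    [0,0,0],
    [0,0,0],
    [0,0,0],
    [0,0,0],
    [0,0,0]
  ],
  "twist": [
    [0,0,0],
    [0,0,0],
    [0,0,0],
    [0,0,0],
    [0,0,0]
  ],
  "fingers": [0,-0.3,-0.6,-1,-1]
}}

```text
clock: 36.3
tcp_pos: [0.438, -0.1212, 0.0678]
eef_rot: [-0.0, -0.707, 0.707, 0.0]
wrist_force: [0.2, 0.5, -1.0]
opening: 1.001
```

>>> {"op": "carry_out", "data": {
  "travel": [
    [0,0,0],
    [0,-1,0],
    [0,-4,0],
    [0,-9,0],
    [0,-14,0]
  ],
  "twist": [
    [0,0,0],
    [0,0,0],
    [0,0,0],
    [0,0,0],
    [0,0,0]
  ],
  "fingers": [-1,-1,-1,-1,-1]
}}

```text
clock: 36.8
tcp_pos: [0.4372, -0.1208, 0.2095]
eef_rot: [-0.0, 0.707, -0.707, -0.001]
wrist_force: [1.5, -0.2, 0.0]
opening: 1.001
```

>>> {"op": "carry_out", "data": {
  "travel": [
    [0,-4,3],
    [0,-8,6],
    [0,-12,9],
    [0,-16,9],
    [0,-17,9]
  ],
  "twist": [
    [0,0,0],
    [0,0,0],
    [0,0,0],
    [0,0,0],
    [0,0,0]
  ],
  "fingers": [-1,-1,-1,-1,-1]
}}

```text
clock: 37.3
tcp_pos: [0.439, -0.2128, 0.3842]
eef_rot: [-0.003, -0.705, 0.709, -0.002]
wrist_force: [0.9, -0.2, -0.5]
opening: 1.005
```

>>> {"op": "carry_out", "data": {
  "travel": [
    [0,0,0],
    [0,0,0],
    [0,0,0],
    [0,0,0],
    [0,0,0]
  ],
  "twist": [
    [0,0,0],
    [0,0,0],
    [0,0,0],
    [0,0,0],
    [0,0,0]
  ],
  "fingers": [-1,-1,-1,-1,-1]
}}

```text
clock: 37.8
tcp_pos: [0.4378, -0.2107, 0.3767]
eef_rot: [-0.001, 0.708, -0.707, -0.0]
wrist_force: [-0.8, -0.3, 0.1]
opening: 1.001
```

```bash
python3 - <<'E'
from chk import *
p,X,C,s=snap("w13"); print(s["tcp_pos"].round(3))
t,d=capture("top"); cv2.imwrite("pics/top2.png",t[:,:,::-1]); T=cloud(d,cam("top"))
q,e=capture("scene"); cv2.imwrite("pics/scene2.png",q[:,:,::-1]); S=cloud(e,cam("scene"))
for nm,Y in (("wrist",X),("top",T),("scene",S)):
  for k,cx,cy,r,z0,z1 in (("plane",.4243,-.3385,.085,.022,.055),("sander",.5946,-.3413,.07,.03,.05),("oil",.4378,-.1206,.04,.04,.14),("oilcap",.4378,-.1206,.03,.126,.14),("glue",.4322,.3462,.04,.04,.14),("gluenoz",.4322,.3462,.03,.122,.14),("tin",.601,.0045,.04,.05,.065)):
    Q=box(Y,cx,cy,r,z0,z1); print(nm,k,len(Q),rect(Q)+[Q[:,2].max().round(4)] if len(Q)>8 else "")
E
```

```text
[ 0.438 -0.211  0.377]
wrist plane 1985 [424.0, -338.2, 140.3, 44.8, 4.1, np.float64(0.0497)]
wrist sander 2838 [594.3, -341.3, 103.2, 56.6, -3.4, np.float64(0.0426)]
wrist oil 945 [439.0, -122.9, 44.9, 40.9, 41.7, np.float64(0.1356)]
wrist oilcap 284 [438.0, -121.1, 24.5, 24.4, 24.0, np.float64(0.1356)]
wrist glue 0 
wrist gluenoz 0 
wrist tin 1082 [600.7, 4.2, 49.6, 49.3, -5.0, np.float64(0.0597)]
top plane 59 [442.5, -321.8, 40.2, 15.9, -8.6, np.float64(0.0467)]
top sander 721 [594.6, -341.4, 104.5, 56.6, -3.4, np.float64(0.0432)]
top oil 285 [436.8, -119.8, 43.8, 43.2, -89.5, np.float64(0.1369)]
top oilcap 85 [437.5, -120.4, 24.4, 24.0, 17.9, np.float64(0.1369)]
top glue 442 [431.2, 343.9, 51.2, 50.9, 58.9, np.float64(0.1321)]
top gluenoz 14 [430.9, 344.2, 8.8, 6.3, -36.7, np.float64(0.1321)]
top tin 251 [600.6, 2.8, 48.6, 47.2, -0.4, np.float64(0.06)]
scene plane 646 [426.4, -337.1, 142.1, 47.7, 5.4, np.float64(0.0534)]
scene sander 673 [596.4, -340.3, 103.9, 61.8, -4.2, np.float64(0.0466)]
scene oil 547 [443.2, -114.7, 45.9, 40.1, -32.5, np.float64(0.138)]
scene oilcap 84 [440.8, -119.5, 29.8, 21.8, 55.9, np.float64(0.138)]
scene glue 810 [434.6, 346.2, 51.6, 51.2, -17.0, np.float64(0.135)]
scene gluenoz 25 [434.7, 346.0, 8.7, 7.4, 58.5, np.float64(0.135)]
scene tin 324 [603.5, 4.2, 49.9, 48.1, 57.2, np.float64(0.0612)]
```

View pics/scene2.png

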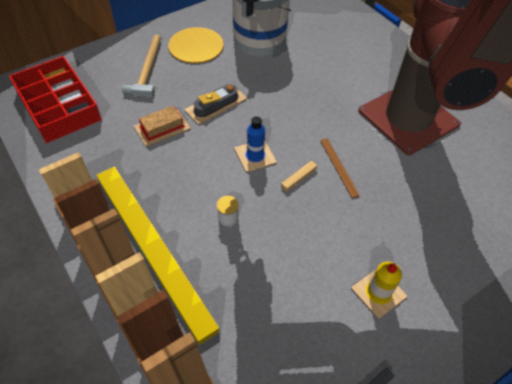

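```bash
python3 -c "
from rig import robot
print(robot.sense()['clock'],robot.job_done())"
```

```text
the job is handed in; nothing more can be done
37.95 None
```

All four items are on their own boards, placed in the order listed (plane, sanding block, glue, oil). I handed the job in at 37.95 s, with the arm raised and touching nothing.

These are my last measurements against the board centres, in mm:

| Item | Measured | Target | Angle, measured / target |
|---|---|---|---|
| Plane | (424.0, −338.2) | (424.3, −338.5) | 4.1° / 4.2° |
| Sanding block | (594.3, −341.3) | (594.6, −341.3) | −3.4° / −3.5° |
| Oil | (438.0, −121.1) | (437.9, −120.5) | – |
| Glue | about (432, 345) | (432.1, 346) | – |

- **Upright and flat:** all heights fit items standing upright and flat on their 6 mm boards.
- **Tin:** it did not move; the wrist camera put it at (600.9, 4.1) midway through and (600.7, 4.2) at the end.
- **Forces:** no wrist force reading went above about 13 N.

**Checks that were weak or disagreed:**
- **Glue:** I only checked its final position from the fixed cameras and an oblique wrist view. They disagree by 2–3 mm, as they did on other items, so its centring is known to about 1–2 mm.
- **Plane:** the arm mostly hid it from the top camera in the final check, and the scene camera read it about 2 mm and 1.3° off. An earlier wrist view gave 3.2°. I relied on the settled wrist views (4.1° and 4.2°).
- **Task text:** the plane, the sanding block and their boards lay within about 11° of world x, not world y as the text says. I went by the measurements.

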